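Pack a two-layer instrument tray

TASK

Pack the instrument tray in layers: first lay the black-handled bone nipper centred lengthwise in the green cradle, then the chisel centred in the orange cradle. Then set the lift-out insert squarely over them, its two ends on the tray's end walls, and last lay the blue skin marker centred in the blue cradle on the insert. All of these lie in the row across the front of the bench, to either side of the tray and the insert; leave the all-steel nipper in that row, and everything farther back or farther right, where it is.

Things in the scene. Friction and masses are not known exactly. Their poses are not given: they have to be found in the camera images.
- tray: Fixed aluminium tray, 165 (x) x 250 (y) mm. Origin: centre of its underside. Floor 3 mm thick; side rims 12 mm high along y; end walls 55 mm high at y = +-117 mm, each topped by a grey silicone ledge 16 mm wide on which the insert rests. The two cradles stand on its floor at x = +42 and -42 mm, y = 0 (which is where varies).
- green_cradle: Fixed green silicone cradle on the tray floor: two U-shaped saddles at y = +-45 mm, 14 mm thick along y, fingers fit between them. Origin: centre of its underside (tray floor). The instrument lies along y on the saddle floors, 12 mm above the origin, between lips 8 mm higher, 60 mm apart in x, each 6 mm thick.
- orange_cradle: Fixed orange silicone cradle, as the green one but the lips stand only 40 mm apart in x: saddles at y = +-45 mm, 14 mm thick, saddle floors 12 mm above the origin, lips 8 mm higher. Origin: centre of its underside, on the tray floor.
- insert: Loose steel insert, 0.35 kg: deck 160 (x) x 250 (y) x 5 mm, flat below, 10 mm side rims. Origin: centre of its underside, under its centre of mass. Lift by its dark handle, a 12 mm round bar along y over the centre (y -45 to +45 mm), axis 39 mm above the origin. Blue cradle at x = +48 mm. Seated: origin 55 mm above the tray's, centred, its y along the tray's, either way round.
- marker_seat (a point): Centre of the blue cradle on the insert (moves with it, same axes), at insert x = +48 mm, y = 0, on the level of its saddle floors, 13 mm above the insert's underside. Saddles at y = +-40 mm, 14 mm thick, lips 8 mm high, 36 mm apart in x. The marker lies in it along y, its underside at this height.
- black_nipper: Loose rongeur (bone nipper), 40 x 181 x 15 mm, 0.12 kg, one of its two steel handles covered in black. Lies flat along its y: handles from y = -90 to about +30 mm (40 mm wide overall at the widest), slim jaws to y = +90. Origin: centre of its underside. Grip across x at y about -10 mm, near its balance.
- chisel: Loose slim steel osteotome in the row beside the tray (flat bone chisel), a single straight bar with handle, 15 x 191 x 10 mm, 0.07 kg, lying flat along its y. Origin: centre of its underside. Grip across x at the middle.
- marker: Loose blue skin marker pen in the row beside the tray (not the one among the instruments at the back right), 11 x 133 x 10 mm, lying along its y. Origin: centre of its underside. Grip across x at the middle.
- plain_nipper: Loose bystander: all-steel rongeur without black, 40 x 171 x 15 mm, lying along its y. Origin: centre of its underside. Not to be moved.
Not all that is in view belongs to the job. Of the things shaped like the green_cradle, the green one is meant.

How it is judged:
By the outcome, as a careful person would: the job done as asked, in the order asked, and still so for the second after the job is handed in, with the robot touching nothing.
It also fails if it takes over 120 s, if anything falls off the work surface, if the arm or the gripper's body presses on something with over 40 N, if the wrist force passes 120 N, or if a joint passes its speed limit or range.

ROBOT

A 6-joint arm with a two-finger parallel gripper is mounted at the origin on a cart in front of the work surface, level with it; the furniture and walls round the work are solid. World frame = base frame: x ahead of the robot, y to its left, z up, the work surface at z = 0. Lengths are in m, angles in rad, forces in N, time in s.
With the tool pointing down it reaches from about 0.425 to 1.125 m from the base axis. Payload 14.9 kg.
Tool frame: the origin (TCP) lies on the front face of the gripper's body, between the roots of the fingers; the fingertips stand 78 mm ahead of it and the grasp point (between the pads) lies 60 mm ahead of it; y points along the fingers, x is the direction in which the jaws open and shut, and the axes are right-handed (so a half turn about y gives the same grasp; the last joint's range is limited). The gripper opens to 91 mm and grips with 3 to 60 N. Pads are 32 mm wide; open, the fingers measure 118 mm over their backs; the gripper's body (76 mm by 178 mm) begins 60 mm behind the grasp point.
Start: joints at [-1.317, 0.379, 1.734, -0, 1.028, -0.033], TCP at [0.198, -0.671, 0.292] pointing down, gripper open.
Joint ranges: [-2.77, 2.77], [-0.74, 2.19], [0, 2.66], [-1.06, 4.2], [0.31, 2.87], [-3.08, 3.08]. Speed limits (rad/s): [1.89, 1.89, 2.39, 3.14, 3.14, 3.14].

INTERFACE

Orientations are given as a 3x3 rotation matrix whose columns are the frame's x, y, z axes.
In Python, from bench import telemetry, cams, workorder gives the robot as it stands.
- The arm moves only by the shell command python3 -m pendant 'ROWS'. ROWS is JSON, a list that holds one entry, the list of rows, each a list of 7 numbers: the shift along the tool's x, y, z each as a share of 40 mm, from -1 to 1, then the turn, a rotation vector about the tool's x, y, z each as a share of 45 degrees, from -1 to 1, then the closure, from 0 (fully open) to 1 (shut). A call has 1 to 8 rows; each row shifts and turns the commanded pose from where the row before left it, along the tool's axes as they then stand; what a row does not reach is not made up. A row lasts 1/10 s, in which the tool goes at most 50 mm and 8.59 degrees, less where a joint would pass 70% of its speed; a pose out of reach is approached as far as the arm can. A call with a number of a shift or a turn outside -1 to 1 is refused whole. A call with a gripper value outside its range is refused whole. The fingers move at their own pace and stop on an object; the grip force is fixed at half the most. Time passes only in rows, so rows that do not move let the fingers close. It gives the time, the measured TCP pose, the force and the opening at its end, in the units of the state.
- telemetry.observe(): the state, without advancing time (a new reading comes with each control period).
- cams.read_camera(name): name is "scene" or "top"; returns the picture (400x640x3 uint8, red, green, blue); there is no depth.
- cams.camera_params(name): a dict with "mtx" (3x3 intrinsics, pixels), "D" ([k1, k2, p1, p2, k3] as OpenCV has them; the pictures are not rectified), "pose" (4x4, takes a point from camera to world coordinates). Camera axes: x right, y down, z forward; pixel columns grow to the right and rows downward; lengths in m; the calibration is good to about 2 mm. A picture is of the moment at which its call begins. camera_params takes no time and is no camera call.
- workorder.hand_in(): hands the job in, once; it reports no verdict.
The state is a dict: "t": time; "qpos": joint angles; "joint_velocities": joint speeds; "tau": joint torques, N m; "position": TCP position; "tcp_rot": TCP orientation; "contact_force": force on the tool from outside, world axes, zero at the start; "ft_torque": the same for the moment, N m; "opening": finger opening in m.
Only numpy, scipy, OpenCV 4.12 (cv2) and the standard library are available. Lean on these libraries where they do the work, as an engineer would, in place of code of your own. Each camera call takes 0.05 s, during which the arm holds its last target.

## Working session

There is one attempt and no reset: what is moved stays moved. The work goes in short steps, Python scripts to look and compute and a shell command to move; the robot and the scene stay as the last step left them, time stands still between calls to the robot, and variables do not carry over. Pictures are saved under pics/ and viewed, and the job is handed in when it is done.

```bash
ls; mkdir -p pics
python3 - <<'E'
from bench import telemetry, cams
import cv2
print(telemetry.observe())
for n in("scene","top"):
    im=cams.read_camera(n); cv2.imwrite(f"pics/{n}0.png",im[:,:,::-1]); print(n,cams.camera_params(n))
E
```

```text
pics
{'t': 0.0, 'qpos': array([-1.31725878e+00,  3.79398478e-01,  1.73480657e+00, -1.13846137e-05,
        1.02852544e+00, -3.33268340e-02]), 'joint_velocities': array([-0.00031829,  0.00028538,  0.00070018, -0.00034322,  0.00166124,
        0.0027213 ]), 'tau': array([-4.26830138e-04, -7.63732266e+01, -4.34376991e+01,  6.50019106e-02,
        4.23683377e-02, -1.01075725e-04]), 'position': array([ 0.19795404, -0.67108223,  0.29158249]), 'tcp_rot': array([[ 2.82951610e-01, -2.94843586e-04,  9.59134141e-01],
       [-9.59133511e-01,  1.09901702e-03,  2.82951762e-01],
       [-1.13753125e-03, -9.99999353e-01,  2.81742696e-05]]), 'contact_force': array([-0.67898191,  0.70226998,  0.02962249]), 'ft_torque': array([-0.02303974, -0.04343993,  0.01529979]), 'opening': 0.09171473627364031}
scene {'mtx': array([[382.62952227,   0.        , 315.25265245],
       [  0.        , 382.62952227, 192.20338833],
       [  0.        ,   0.        ,   1.        ]]), 'D': array([0.01304598, 0.        , 0.        , 0.        , 0.        ]), 'pose': array([[ 0.76344069, -0.30561876,  0.56899516, -0.13199722],
       [-0.64538229, -0.39547673,  0.65351347, -0.68562817],
       [ 0.02529837, -0.86613817, -0.49916396,  0.54513122],
       [ 0.        ,  0.        ,  0.        ,  1.        ]])}
top {'mtx': array([[480.19211898,   0.        , 314.27389995],
       [  0.        , 480.19211898, 203.90607898],
       [  0.        ,   0.        ,   1.        ]]), 'D': array([0.02021427, 0.        , 0.        , 0.        , 0.        ]), 'pose': array([[ 0.0028212 , -0.98301405,  0.18350864,  0.21036754],
       [-0.9999404 , -0.00470856, -0.00984995, -0.03628793],
       [ 0.0105467 , -0.18346991, -0.98296875,  1.36549897],
       [ 0.        ,  0.        ,  0.        ,  1.        ]])}
```

View pics/scene0.png

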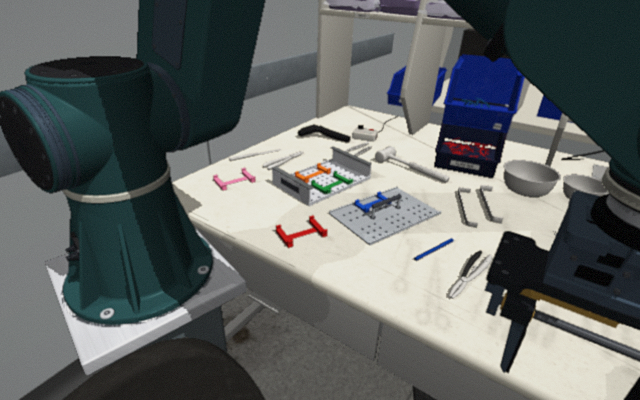

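View pics/top0.png

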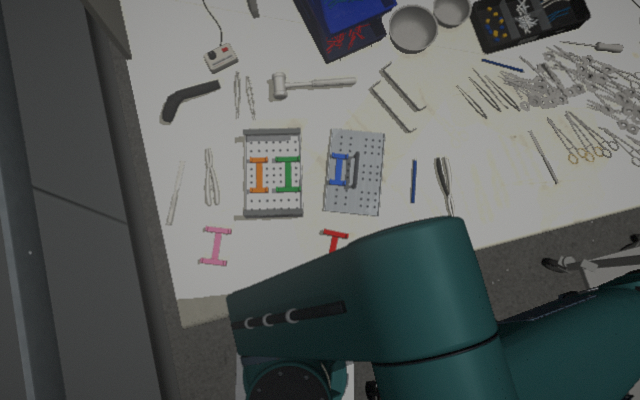

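```bash
cat > h.py <<'E'
import numpy as np, cv2
from bench import telemetry, cams
def ray(n,uv):
    p=cams.camera_params(n)
    uv=np.asarray(uv,float).reshape(-1,1,2)
    xy=cv2.undistortPoints(uv,p["mtx"],np.array(p["D"]))[:,0]
    d=np.c_[xy,np.ones(len(xy))]@p["pose"][:3,:3].T
    return p["pose"][:3,3],d
def plane(n,uv,z):
    o,d=ray(n,uv); return o+d*((z-o[2])/d[:,2])[:,None]
def proj(n,P):
    p=cams.camera_params(n);R=p["pose"][:3,:3];t=p["pose"][:3,3]
    rv,_=cv2.Rodrigues(R.T)
    return cv2.projectPoints(np.asarray(P,float).reshape(-1,1,3),rv,-R.T@t,p["mtx"],np.array(p["D"]))[0][:,0]
def grab(n,f):
    im=cams.read_camera(n)[:,:,::-1].copy(); cv2.imwrite(f"pics/{f}.png",im); return im
def crop(im,x,y,w,h,s,f):
    cv2.imwrite(f"pics/{f}.png",cv2.resize(im[y:y+h,x:x+w],None,fx=s,fy=s,interpolation=cv2.INTER_CUBIC))
E
python3 - <<'E'
from h import *
im=cv2.imread("pics/top0.png")
crop(im,155,120,160,120,5,"c1"); crop(im,310,120,160,120,5,"c2")
E
```

```text
(no output)
```

View pics/c1.png

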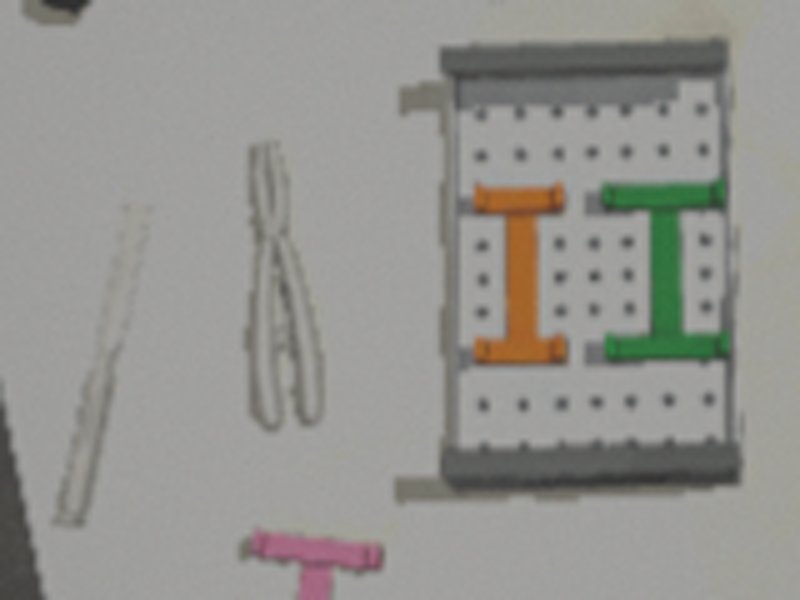

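View pics/c2.png

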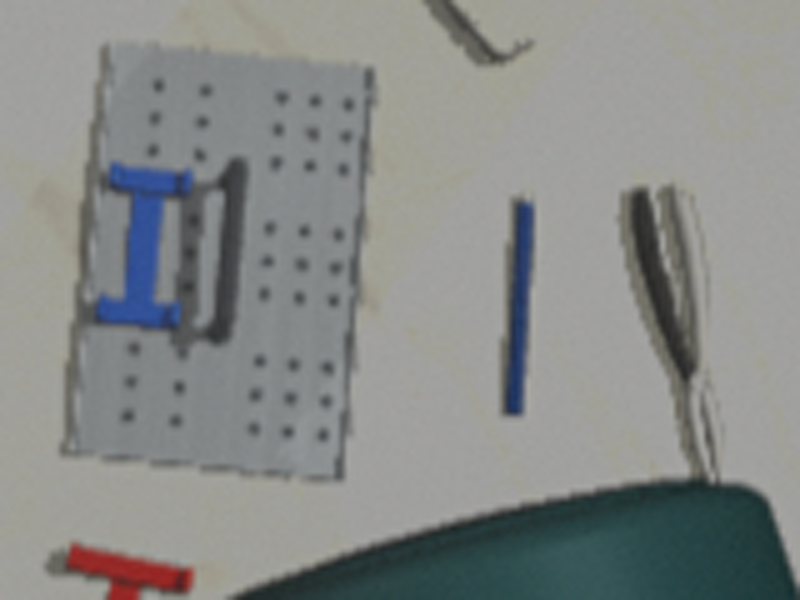

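```bash
cat >> h.py <<'E'
def rect(mask,roi):
    m=np.zeros_like(mask);x,y,w,h=roi;m[y:y+h,x:x+w]=mask[y:y+h,x:x+w]
    c,_=cv2.findContours(m,cv2.RETR_EXTERNAL,cv2.CHAIN_APPROX_NONE)
    return m,sorted(c,key=cv2.contourArea)[::-1]
def axis(m,n,z):
    v,u=np.nonzero(m);P=plane(n,np.c_[u,v],z)[:,:2];c=P.mean(0);w,V=np.linalg.eigh(np.cov((P-c).T));a=V[:,1]
    s=(P-c)@a; mid=c+a*(s.max()+s.min())/2
    return mid,np.degrees(np.arctan2(a[1],a[0])),s.max()-s.min()
E
python3 - <<'E'
from h import *
im=cv2.imread("pics/top0.png"); hsv=cv2.cvtColor(im,cv2.COLOR_BGR2HSV)
f=lambda a,ox:[((x+.5)/5-.5+ox,(y+.5)/5-.5+120) for x,y in a]
def C(l,a,ox,z): print(l,np.round(plane("top",f(a,ox),z)[:,:2]*1000,1).tolist())
C("tray far ledge outer L,R, near ledge L,R",[(441,47),(727,39),(441,450),(738,445)],155,.055)
C("ledge near, bottom edge",[(441,480),(738,478)],155,.055)
C("insert corners FL FR NL NR z5",[(105,43),(374,68),(65,455),(342,480)],310,.010)
C("handle ends top",[(238,158),(217,343)],310,.045)
C("chisel ends",[(137,205),(70,525)],155,.01)
C("plain",[(263,142),(285,428)],155,.008)
b=cv2.inRange(hsv,(105,100,40),(125,255,255))
m,c=rect(b,(405,150,20,60)); print("marker",axis(m,"top",.008))
m,c=rect(b,(325,145,26,50)); print("bluecr",axis(m,"top",.018))
m,c=rect(cv2.inRange(hsv,(50,100,30),(80,255,255)),(270,145,40,60)); print("green",axis(m,"top",.018))
m,c=rect(cv2.inRange(hsv,(8,120,60),(20,255,255)),(240,145,40,60)); print("orange",axis(m,"top",.018))
C("bn: black top, black pivot, steel top, jaw",[(640,188),(690,372),(672,188),(708,482)],310,.01)
E
```

```text
tray far ledge outer L,R, near ledge L,R [[671.4, 155.1], [677.3, -8.0], [438.1, 148.1], [441.6, -16.0]]
ledge near, bottom edge [[421.3, 147.6], [423.1, -16.1]]
insert corners FL FR NL NR z5 [[691.5, -97.5], [677.0, -256.5], [444.0, -73.8], [430.3, -232.3]]
handle ends top [[610.7, -171.8], [502.4, -158.5]]
chisel ends [[589.7, 335.0], [401.8, 362.9]]
plain [[628.9, 264.2], [458.6, 244.3]]
marker (array([ 0.53188468, -0.33793999]), np.float64(175.02967664256064), np.float64(0.12295189814779278))
bluecr (array([ 0.56557549, -0.11889634]), np.float64(174.3065591843271), np.float64(0.09402171786725949))
green (array([0.55061912, 0.02720641]), np.float64(-178.42844324626884), np.float64(0.10375317968186798))
orange (array([0.54723205, 0.11121552]), np.float64(-177.92610245445286), np.float64(0.10358424875858385))
bn: black top, black pivot, steel top, jaw [[604.3, -410.7], [494.4, -434.7], [604.4, -429.4], [430.1, -441.9]]
```

Run:
```python
from h import *
im=cv2.imread("pics/scene0.png")
crop(im,400,225,110,85,7,"c3");
```

```text
(no output)
```

View pics/c3.png

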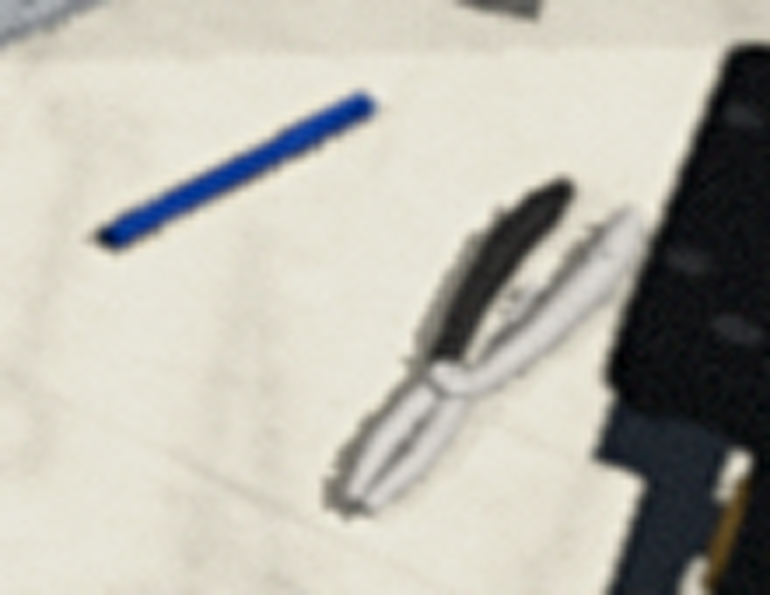

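Run:
```python
from h import *
f=lambda a:[((x+.5)/7-.5+400,(y+.5)/7-.5+225) for x,y in a]
print(np.round(plane("scene",f([(360,510),(562,182),(632,212),(445,375)]),.008)*1000,1).tolist())
print(np.round(plane("scene",f([(103,239),(374,103)]),.006)*1000,1).tolist())
# top-view check of jaw & marker, tray projected
print(proj("top",[[.548,.07,.055],[.548,.07,0]]))
```

```text
[[425.5, -451.9, 8.0], [604.3, -411.5, 8.0], [607.8, -433.4, 8.0], [492.7, -437.2, 8.0]]
[[466.1, -335.1, 6.0], [596.3, -348.4, 6.0]]
[[271.85309355 171.16554893]
 [273.29045531 175.88222425]]
```

```bash
cat >> h.py <<'E'
def go(x,y,z,h=None):
    """print tool-axis shifts (units of 40mm) from present pose (turn first) to TCP x,y,z with heading h deg"""
    s=telemetry.observe();p=s["position"];R=s["tcp_rot"]
    h0=np.degrees(np.arctan2(R[1,2],R[0,2]));h=h0 if h is None else h
    d=np.array([x,y,z])-p;a=np.radians(h)
    dt=[d@[np.sin(a),-np.cos(a),0],-d[2],d@[np.cos(a),np.sin(a),0]]
    print("t%.1f"%s["t"],"pos",np.round(p*1000,1),"h %.2f"%h0,"open %.1f"%(s["opening"]*1000),"F",np.round(s["contact_force"],1),"tilt",np.round(R[2,[0,2]],4))
    print(" turn_y units %.3f"%((h0-h)/45)," shift units x,y,z",np.round(np.array(dt)/.04,3))
E
python3 -c "
from h import *
go(.5255,-.434,.18,8.3)"
```

```text
t0.1 pos [ 197.9 -671.1  291.6] h 16.43 open 91.3 F [0.6 0.9 0. ] tilt [-0.001  0.   ]
 turn_y units 0.181  shift units x,y,z [-4.684  2.791  8.959]
```

```bash
python3 -m pendant '[[[0,0,0,0,0.181,0,0.3],[-0.4,0,0.8,0,0,0,0.3],[-0.4,0,0.8,0,0,0,0.3],[-0.4,0,0.8,0,0,0,0.3],[-0.4,0,0.8,0,0,0,0.3],[-0.4,0,0.8,0,0,0,0.3],[-0.4,0,0.8,0,0,0,0.3],[0,0,0,0,0,0,0.3]]]'; python3 -c "
from h import *
go(.5255,-.434,.18,8.3)"
```

```text
t: 0.9
position: [0.3767, -0.5465, 0.2919]
tcp_rot: [[0.147, 0.0, 0.989], [-0.989, 0.001, 0.147], [-0.001, -1.0, 0.0]]
contact_force: [-0.1, -0.3, 0.3]
opening: 0.0639
t0.9 pos [ 376.7 -546.5  291.9] h 8.45 open 63.9 F [-0.1 -0.3  0.3] tilt [-0.0008  0.0001]
 turn_y units 0.003  shift units x,y,z [-2.247  2.799  4.086]
```

```bash
python3 -m pendant '[[[-0.37,0.4,0.68,0,0,0,0.3],[-0.37,0.4,0.68,0,0,0,0.3],[-0.37,0.4,0.68,0,0,0,0.3],[-0.37,0.4,0.68,0,0,0,0.3],[-0.37,0.4,0.68,0,0,0,0.3],[-0.39,0.4,0.68,0,0,0,0.3],[0,0.4,0,0,0,0,0.3],[0,0,0,0,0,0,0.3]]]'; python3 -c "
from h import *
go(.5255,-.434,.081,8.3)
i=grab('scene','s1');grab('top','t1');crop(i,380,180,160,130,5,'c4')"
```

```text
t: 1.7
position: [0.5218, -0.4358, 0.1778]
tcp_rot: [[0.145, -0.003, 0.989], [-0.989, 0.002, 0.145], [-0.003, -1.0, -0.002]]
contact_force: [-0.0, 0.6, -0.2]
opening: 0.0638
t1.7 pos [ 521.8 -435.8  177.8] h 8.34 open 63.8 F [-0.   0.6 -0.2] tilt [-0.0027 -0.0025]
 turn_y units 0.001  shift units x,y,z [-0.031  2.419  0.098]
```

View pics/c4.png

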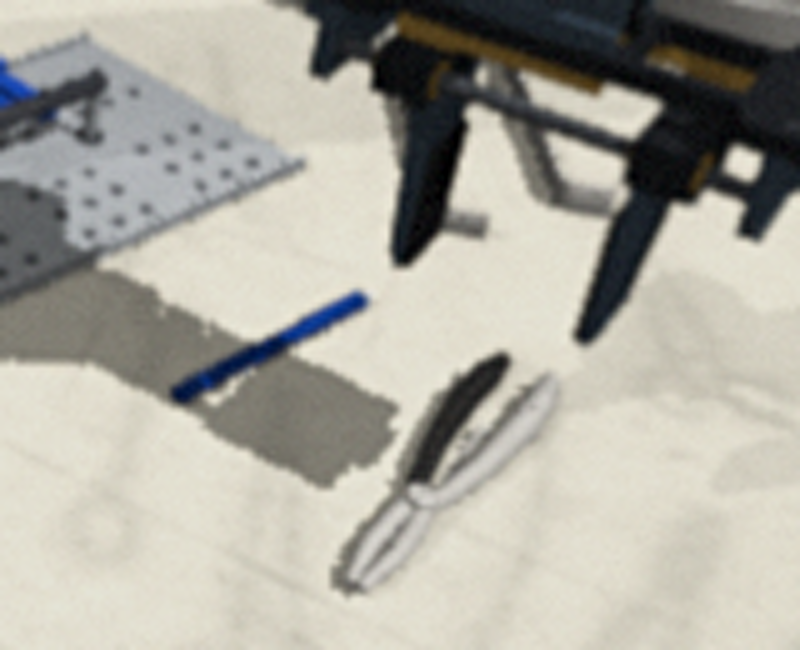

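View pics/t1.png

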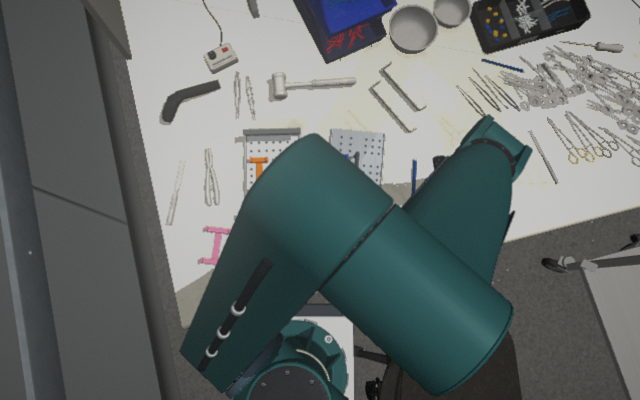

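Run:
```python
from h import *
s=telemetry.observe();R=s["tcp_rot"];p=s["position"]
for a in(-.032,.032): 
    q=p+R[:,1]*.078+R[:,0]*a; print(q,proj("scene",[q,q+R[:,0]*np.sign(a)*.012]).round(1).tolist())
```

```text
[ 0.51734849 -0.40551246  0.10218513] [[465.8, 229.1], [460.1, 226.7]]
[ 0.52653495 -0.46884972  0.10215528] [[498.3, 242.5], [504.7, 245.2]]
```

```bash
python3 -m pendant '[[[-0.03,0.5,0.1,0,0,0,0.3],[0,0.5,0,0,0,0,0.3],[0,0.5,0,0,0,0,0.3],[0,0.5,0,0,0,0,0.3],[0,0.35,0,0,0,0,0.3],[0,0,0,0,0,0,0.3],[0,0,0,0,0,0,0.3]]]'; python3 -c "
from h import *
go(.5255,-.434,.081,8.3)
i=grab('scene','s2');crop(i,380,180,160,130,5,'c5')"
```

```text
t: 2.5
position: [0.5266, -0.4349, 0.0861]
tcp_rot: [[0.144, -0.0, 0.99], [-0.99, 0.0, 0.144], [-0.0, -1.0, -0.0]]
contact_force: [-0.7, -0.4, -0.3]
opening: 0.064
t2.5 pos [ 526.6 -434.9   86.1] h 8.29 open 64.0 F [-0.7 -0.4 -0.3] tilt [-0.0003 -0.0002]
 turn_y units -0.000  shift units x,y,z [-0.026  0.128 -0.023]
```

View pics/c5.png

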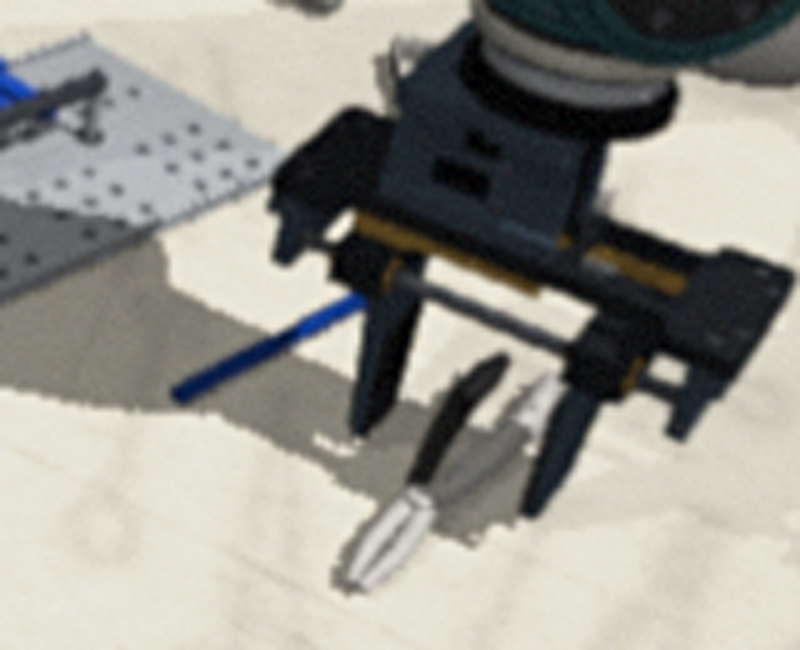

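```bash
python3 -m pendant '[[[0,0.12,0,0,0,0,0.3],[0,0,0,0,0,0,0.3],[0,0,0,0,0,0,1],[0,0,0,0,0,0,1],[0,0,0,0,0,0,1],[0,0,0,0,0,0,1],[0,0,0,0,0,0,1],[0,0,0,0,0,0,1]]]'; python3 -c "
from h import *
go(.5255,-.434,.081,8.3)
i=grab('scene','s3');crop(i,380,180,160,130,5,'c6')"
```

```text
t: 3.35
position: [0.5266, -0.4349, 0.0815]
tcp_rot: [[0.144, 0.0, 0.99], [-0.99, -0.0, 0.144], [0.0, -1.0, 0.0]]
contact_force: [-0.1, 0.5, 0.3]
opening: 0.0312
t3.4 pos [ 526.6 -434.9   81.5] h 8.29 open 31.2 F [-0.1  0.5  0.3] tilt [0.0001 0.0001]
 turn_y units -0.000  shift units x,y,z [-0.025  0.013 -0.024]
```

View pics/c6.png

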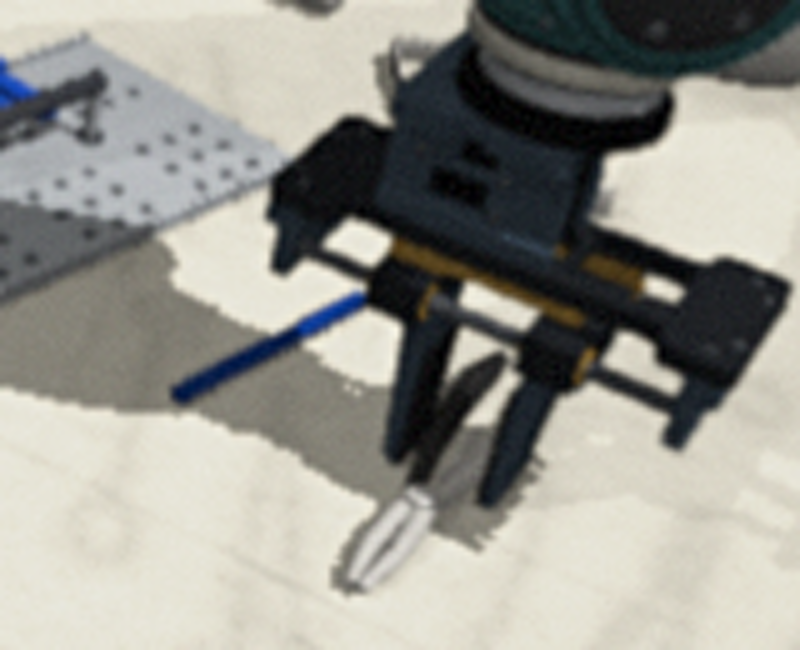

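```bash
python3 -m pendant '[[[0,0,0,0,0,0,1],[0,0,0,0,0,0,1],[0,0,0,0,0,0,1]]]'; python3 -m pendant '[[[0,0,0,0,0,0,1],[0,-0.3,0,0,0,0,1],[0,-0.5,0,0,0,0,1],[0,-0.7,0,0,0,0,1],[0,-0.7,0,0,0,0,1],[0,0,0,0,0,0,1]]]';python3 -c "
from h import *
i=grab('scene','s4');crop(i,380,130,160,130,5,'c7');grab('top','t4')
go(.5585,.03,.2,1.8)"
```

```text
t: 3.7
position: [0.5266, -0.4349, 0.0815]
tcp_rot: [[0.144, 0.0, 0.99], [-0.99, -0.0, 0.144], [0.0, -1.0, 0.0]]
contact_force: [0.4, 0.4, 2.1]
opening: 0.0313
t: 4.3
position: [0.5279, -0.4359, 0.1739]
tcp_rot: [[0.144, 0.004, 0.99], [-0.99, -0.004, 0.144], [0.004, -1.0, 0.004]]
contact_force: [0.8, -0.7, -1.6]
opening: 0.0313
t4.4 pos [ 526.6 -434.8  170.2] h 8.28 open 31.1 F [-0.1 -0.2 -1.5] tilt [0.0008 0.0006]
 turn_y units 0.144  shift units x,y,z [-11.59   -0.745   1.163]
```

View pics/c7.png

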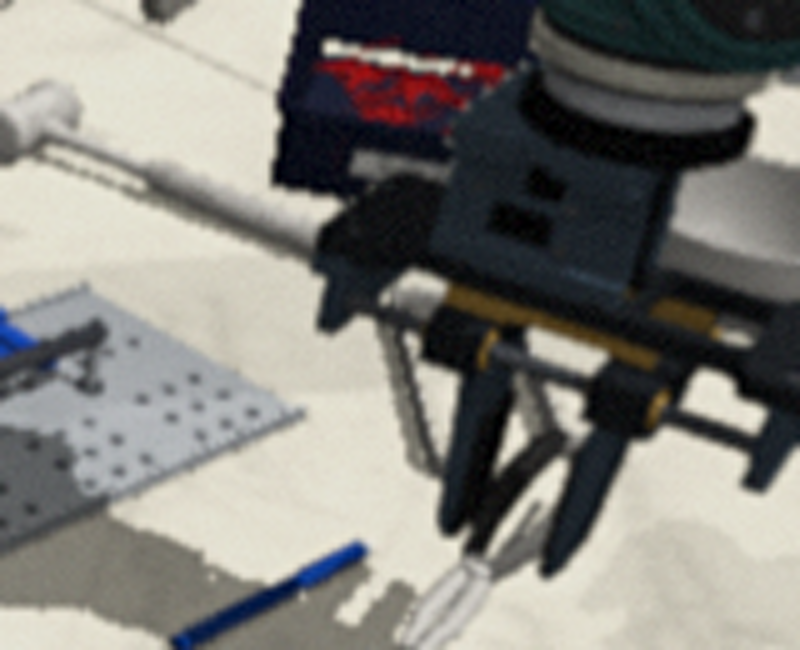

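```bash
python3 -c "
from h import *
i=cv2.imread('pics/s4.png');crop(i,430,200,90,75,8,'c8')"
```

```text
(no output)
```

View pics/c8.png

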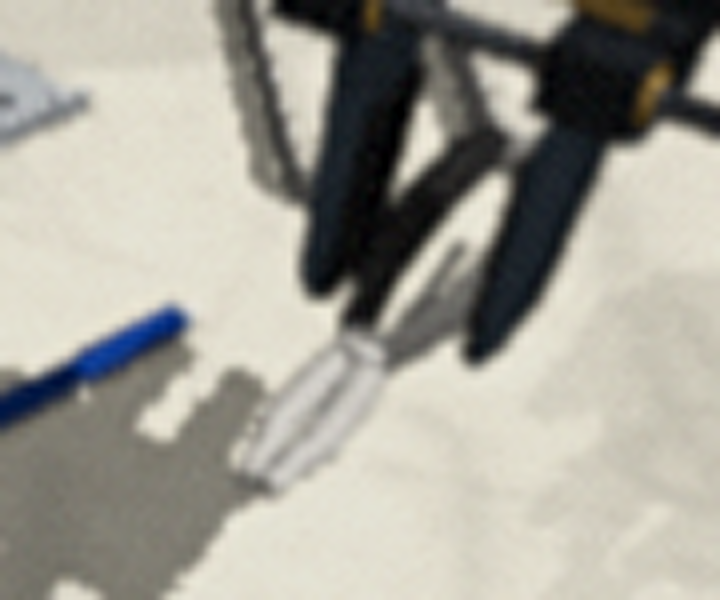

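Run:
```python
from h import *
f=lambda a:[((x+.5)/8-.5+430,(y+.5)/8-.5+200) for x,y in a]
print(np.round(plane("scene",f([(262,485),(365,345),(495,145)]),.097)*1000,1).tolist())
```

```text
[[430.8, -451.5, 97.0], [497.9, -438.5, 97.0], [607.3, -413.6, 97.0]]
```

```bash
python3 -m pendant '[[[0,-0.4,0,0,0.144,0,1],[-0.4,-0.3,0.1,0,0,0,1],[-0.7,0,0.2,0,0,0,1],[-0.8,0,0.2,0,0,0,1],[-0.8,0,0.2,0,0,0,1],[-0.8,0,0.2,0,0,0,1],[-0.8,0,0.2,0,0,0,1],[-0.8,0,0,0,0,0,1]]]';  python3 -m pendant '[[[-0.8,0,0,0,0,0,1],[-0.8,0,0,0,0,0,1],[-0.8,0,0,0,0,0,1],[-0.8,0,0,0,0,0,1],[-0.8,0,0,0,0,0,1],[-0.8,0,0,0,0,0,1],[-0.8,0,0,0,0,0,1],[-0.5,0,0,0,0,0,1]]]';python3 -c "
from h import *
go(.5599,.0277,.15,1.8)"
```

```text
t: 5.2
position: [0.5642, -0.2272, 0.1969]
tcp_rot: [[0.034, -0.001, 0.999], [-0.999, 0.0, 0.034], [-0.001, -1.0, -0.001]]
contact_force: [-0.1, -0.4, -1.1]
opening: 0.0316
t: 6.0
position: [0.5552, 0.0169, 0.1969]
tcp_rot: [[0.035, -0.001, 0.999], [-0.999, 0.0, 0.035], [-0.0, -1.0, -0.001]]
contact_force: [0.4, 0.4, -0.3]
opening: 0.0312
t6.0 pos [555.2  16.9 196.9] h 2.02 open 31.2 F [ 0.4  0.4 -0.3] tilt [-0.0002 -0.0014]
 turn_y units 0.005  shift units x,y,z [-0.267  1.172  0.125]
```

```bash
python3 -m pendant '[[[-0.2,0.3,0.1,0,0.005,0,1],[0,0.4,0,0,0,0,1],[0,0.4,0,0,0,0,1],[0,0,0,0,0,0,1],[0,0,0,0,0,0,1]]]';python3 -c "
from h import *
go(.5599,.0277,.0975,1.8)
i=grab('scene','s5');crop(i,260,120,130,100,6,'c9');grab('top','t5')"
```

```text
t: 6.5
position: [0.5597, 0.0217, 0.1525]
tcp_rot: [[0.027, -0.002, 1.0], [-1.0, 0.0, 0.027], [-0.0, -1.0, -0.002]]
contact_force: [0.3, -0.4, -1.0]
opening: 0.0314
t6.5 pos [559.7  21.7 152.5] h 1.54 open 31.4 F [ 0.3 -0.4 -1. ] tilt [-0.0001 -0.0018]
 turn_y units -0.006  shift units x,y,z [-0.149  1.375  0.009]
```

View pics/c9.png

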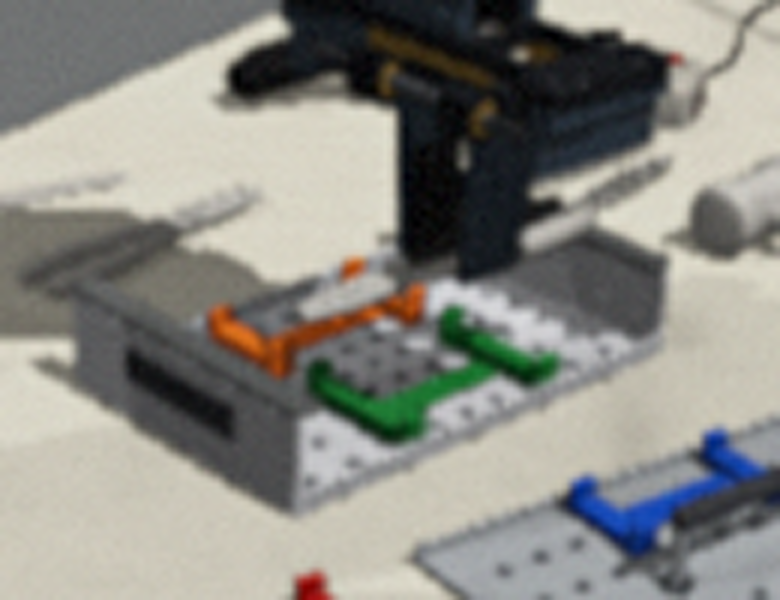

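View pics/t5.png

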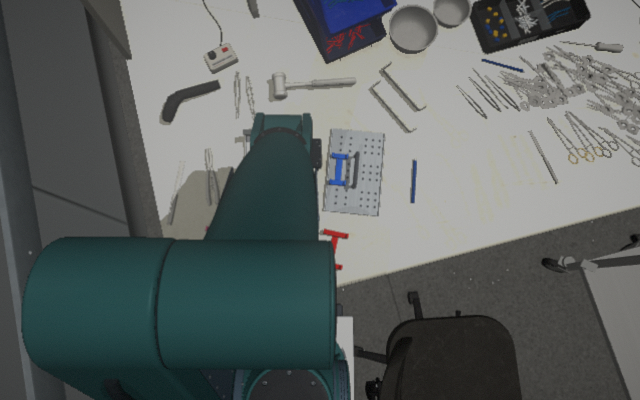

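Run:
```python
from h import *
f=lambda a:[((x+.5)/6-.5+260,(y+.5)/6-.5+120) for x,y in a]
print(np.round(plane("scene",f([(303,305)]),.079)*1000,1).tolist())
```

```text
[[464.5, 23.4, 79.0]]
```

```bash
python3 -m pendant '[[[-0.15,0.2,-0.05,0,0,0,1],[0,0.4,0,0,0,0,1],[0,0.4,0,0,0,0,1],[0,0.2,0,0,0,0,1],[0,0,0,0,0,0,1],[0,0,0,0,0,0,1],[0,0,0,0,0,0,1]]]';python3 -c "
from h import *
go(.5578,.0277,.0975,1.8)
i=grab('scene','s6');crop(i,260,120,130,100,6,'c10')"
```

```text
t: 7.3
position: [0.5583, 0.0284, 0.1058]
tcp_rot: [[0.028, 0.001, 1.0], [-1.0, 0.0, 0.028], [-0.0, -1.0, 0.001]]
contact_force: [0.4, -0.3, -1.5]
opening: 0.0314
t7.3 pos [558.3  28.4 105.8] h 1.58 open 31.4 F [ 0.4 -0.3 -1.5] tilt [-0.      0.0007]
 turn_y units -0.005  shift units x,y,z [ 0.017  0.208 -0.014]
```

View pics/c10.png

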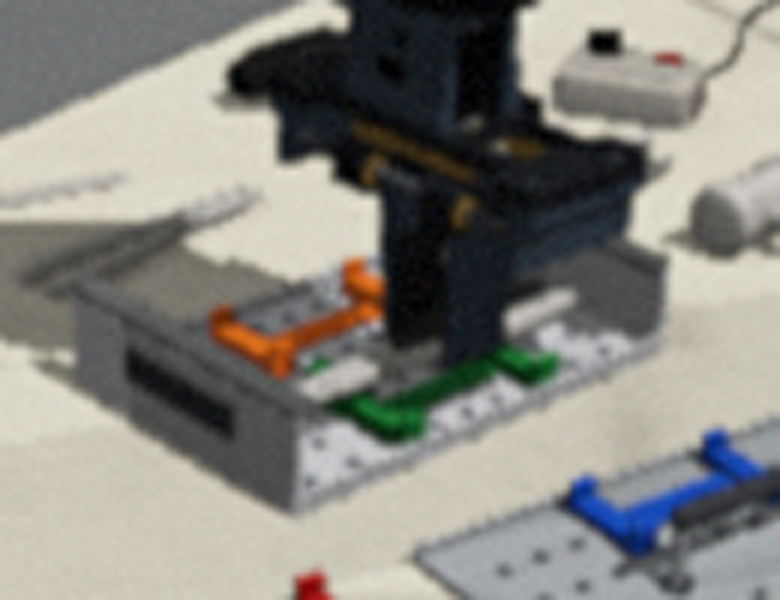

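```bash
python3 - <<'E'
from h import *
f=lambda a:[((x+.5)/6-.5+260,(y+.5)/6-.5+120) for x,y in a]
print(np.round(plane("scene",f([(303,390),(577,294)]),.034)*1000,1).tolist())
E
python3 -m pendant '[[[0,0.19,0,0,0,0,1],[0,0,0,0,0,0,1],[0,0,0,0,0,0,1]]]'
```

```text
[[466.6, 24.6, 34.0], [639.4, 17.7, 34.0]]
t: 7.65
position: [0.5578, 0.0284, 0.0976]
tcp_rot: [[0.028, -0.0, 1.0], [-1.0, 0.0, 0.028], [-0.0, -1.0, -0.0]]
contact_force: [-0.3, -1.1, -1.5]
opening: 0.0312
```

```bash
python3 -m pendant '[[[0,0.02,-0.05,0,0,0,1],[0,0,0,0,0,0,1],[0,0,0,0,0,0,0.45],[0,0,0,0,0,0,0.45],[0,0,0,0,0,0,0.45],[0,0,0,0,0,0,0.45],[0,0,0,0,0,0,0.45],[0,0,0,0,0,0,0.45]]]';python3 -m pendant '[[[0,-0.2,0,0,0,0,0.45],[0,-0.5,0,0,0,0,0.45],[0,-0.8,0,0,0,0,0.45],[0,-0.8,0,0,0,0,0.45],[0,-0.6,0,0,0,0,0.45],[0,0,0,0,0,0,0.45]]]';python3 -c "
from h import *
i=grab('scene','s7');crop(i,260,120,130,100,6,'c11')
go(.497,.349,.2,-8.3)"
```

```text
t: 8.45
position: [0.556, 0.0284, 0.0971]
tcp_rot: [[0.028, 0.0, 1.0], [-1.0, 0.0, 0.028], [-0.0, -1.0, 0.0]]
contact_force: [-0.3, 0.7, 0.3]
opening: 0.0503
t: 9.05
position: [0.5575, 0.0284, 0.2168]
tcp_rot: [[0.028, 0.005, 1.0], [-1.0, 0.0, 0.028], [0.0, -1.0, 0.005]]
contact_force: [0.5, 0.5, -1.1]
opening: 0.0505
t9.1 pos [556.7  28.4 215. ] h 1.58 open 50.1 F [ 1.  -0.6 -1.1] tilt [0.0001 0.0034]
 turn_y units 0.220  shift units x,y,z [-7.716  0.374 -2.634]
```

View pics/c11.png

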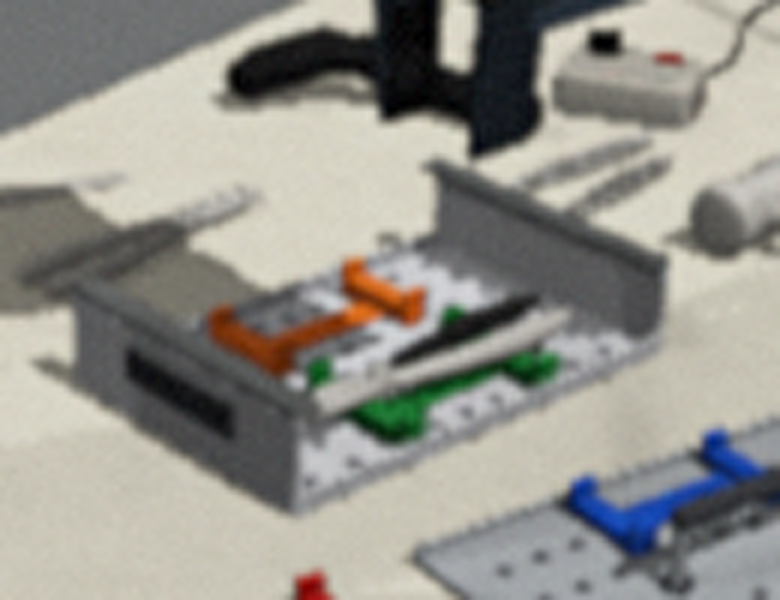

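Run:
```python
from h import *
print(plane("top",[(145,190),(150,120)],0).round(3))
a=cv2.imread('pics/scene0.png');crop(a,130,30,270,200,2.9,'c12')
```

```text
[[0.504 0.439 0.   ]
 [0.716 0.439 0.   ]]
```

View pics/c12.png

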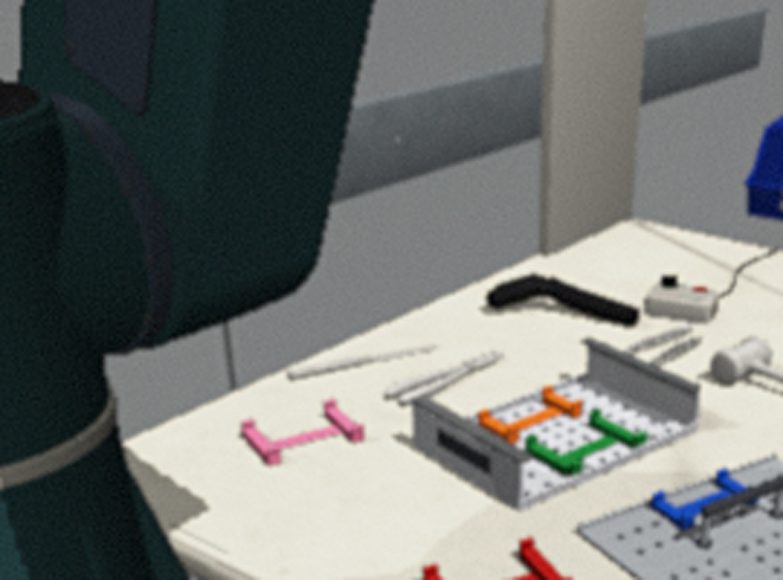

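Run:
```python
from h import *
a=cv2.imread('pics/top0.png');crop(a,0,100,200,150,4,'c13')
o1,d1=ray("scene",[(209.8,145),(211,162)])
o2,d2=ray("top",[(36,186),(80,208)])
for a in d1:
  for b in d2:
    A=np.c_[a[:2],-b[:2]];s=np.linalg.solve(A,(o2-o1)[:2]);P=o1+s[0]*a;print(P.round(3),(o2+s[1]*b).round(3))
```

```text
[ 0.506  0.731 -0.098] [0.506 0.731 0.034]
[ 0.424  0.548 -0.015] [0.424 0.548 0.151]
[ 0.531  0.794 -0.208] [ 0.531  0.794 -0.076]
[ 0.439  0.589 -0.103] [0.439 0.589 0.064]
```

View pics/c13.png

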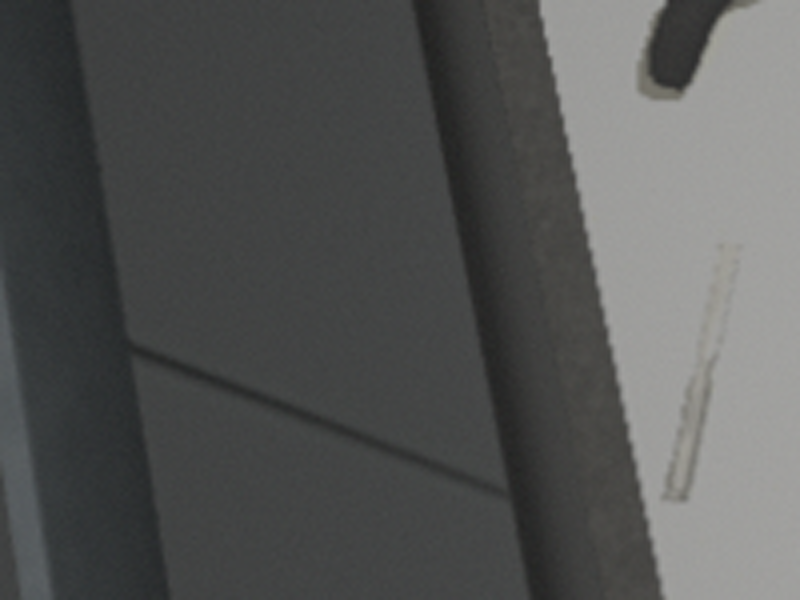

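```bash
python3 -m pendant '[[[0,0,0,0,0.11,0,0.45],[0,0,0,0,0.11,0,0.45],[-0.6,0,-0.2,0,0,0,0.45],[-0.9,0,-0.4,0,0,0,0.45],[-0.9,0,-0.4,0,0,0,0.45],[-0.9,0,-0.4,0,0,0,0.45],[-0.9,0,-0.4,0,0,0,0.45],[-0.9,0,-0.4,0,0,0,0.45]]]';python3 -m pendant '[[[-0.9,0,-0.4,0,0,0,0.45],[-0.9,0,-0.03,0,0,0,0.45],[-0.8,0.4,0,0,0,0,0.45],[0,0.6,0,0,0,0,0.45],[0,0.6,0,0,0,0,0.45],[0,0,0,0,0,0,0.45],[0,0,0,0,0,0,0.45]]]';python3 -c "
from h import *
i=grab('scene','s8');crop(i,180,100,160,120,5,'c14');grab('top','t8')
go(.497,.349,.081,-8.4)"
```

```text
t: 9.9
position: [0.4972, 0.2442, 0.2121]
tcp_rot: [[-0.145, -0.001, 0.989], [-0.989, -0.001, -0.145], [0.001, -1.0, -0.001]]
contact_force: [-0.1, -0.3, 0.6]
opening: 0.0499
t: 10.6
position: [0.4961, 0.348, 0.1486]
tcp_rot: [[-0.145, -0.002, 0.989], [-0.989, -0.001, -0.145], [0.001, -1.0, -0.001]]
contact_force: [-1.1, -0.1, 1.2]
opening: 0.0502
t10.7 pos [496.8 348.4 150. ] h -8.33 open 50.0 F [-0.5  0.4  1.1] tilt [-0.0006  0.0007]
 turn_y units 0.002  shift units x,y,z [-0.015  1.725  0.002]
```

View pics/c14.png

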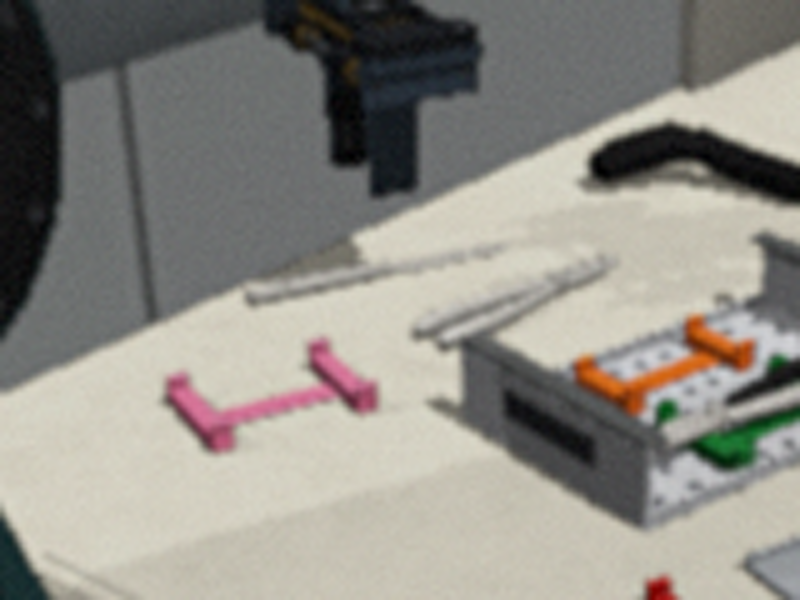

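View pics/t8.png

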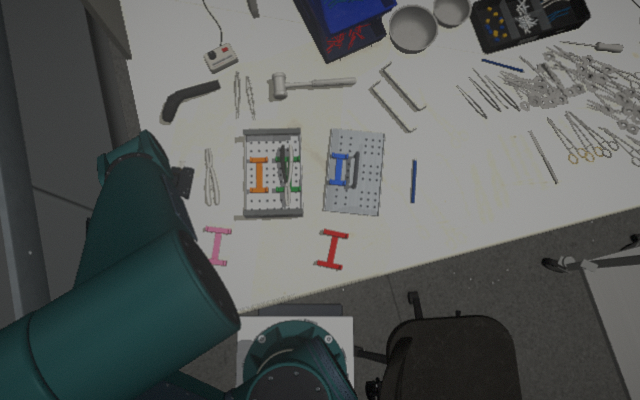

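```bash
python3 -c "
from h import *
i=cv2.imread('pics/top_x.png') if 0 else cv2.imread('pics/t8.png');crop(i,235,120,80,110,7,'c15')"; python3 -m pendant '[[[0,0.5,0,0,0,0,0.45],[0,0.5,0,0,0,0,0.45],[0,0.5,0,0,0,0,0.45],[0,0.2,0,0,0,0,0.45],[0,0,0,0,0,0,0.45],[0,0,0,0,0,0,0.45]]]';python3 -c "
from h import *
i=grab('scene','s9');crop(i,180,100,160,120,5,'c16')
go(.497,.349,.081,-8.4)"
```

```text
t: 11.3
position: [0.497, 0.3486, 0.0821]
tcp_rot: [[-0.145, 0.001, 0.989], [-0.989, 0.001, -0.145], [-0.001, -1.0, 0.001]]
contact_force: [0.1, -0.6, 0.4]
opening: 0.0506
t11.3 pos [497.  348.7  82.3] h -8.32 open 50.1 F [0.3 0.1 0.6] tilt [-0.001   0.0012]
 turn_y units 0.002  shift units x,y,z [-0.008  0.031 -0.002]
```

View pics/c15.png

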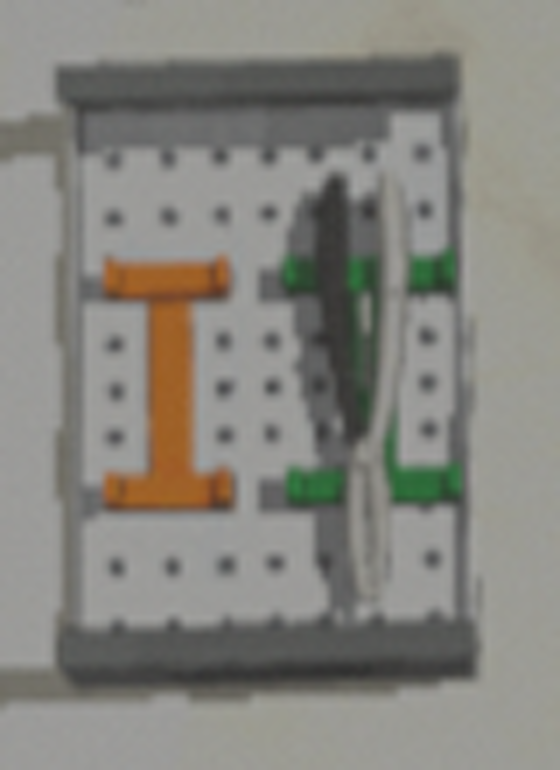

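View pics/c16.png

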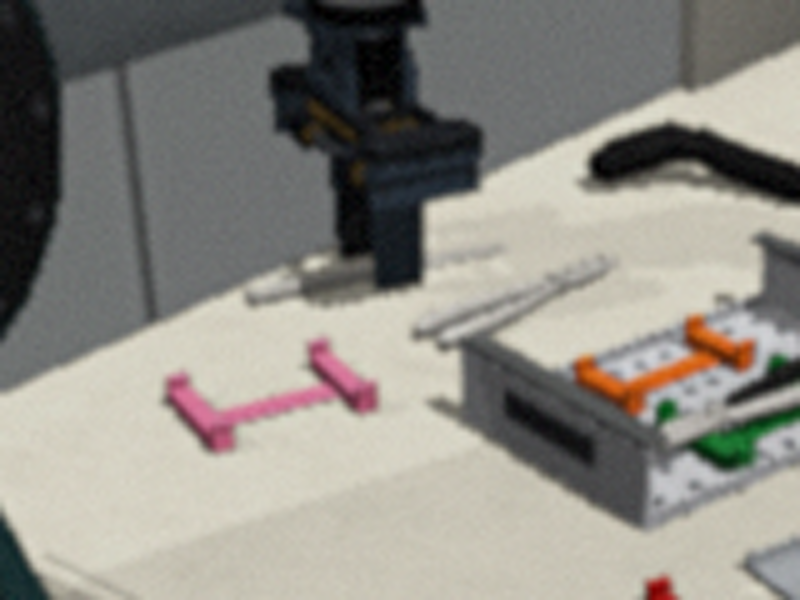

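Run:
```python
from h import *
f=lambda a:[((x+.5)/7-.5+235,(y+.5)/7-.5+120) for x,y in a]
print("nip far/near",np.round(plane("top",f([(335,172),(388,172),(370,605)]),.024)*1000,1).tolist())
print("saddle lips top far edges/ near edges",np.round(plane("top",f([(368,257),(373,507),(368,470)]),.021)*1000,1).tolist())
```

```text
nip far/near [[637.1, 43.3, 24.0], [637.2, 21.3, 24.0], [454.4, 26.4, 24.0]]
saddle lips top far edges/ near edges [[601.5, 29.3, 21.0], [495.6, 25.9, 21.0], [511.1, 28.1, 21.0]]
```

```bash
python3 -m pendant '[[[0,0.03,0,0,0,0,0.45],[0,0,0,0,0,0,1],[0,0,0,0,0,0,1],[0,0,0,0,0,0,1],[0,0,0,0,0,0,1],[0,0,0,0,0,0,1],[0,0,0,0,0,0,1],[0,0,0,0,0,0,1]]]';python3 -m pendant '[[[0,0,0,0,0,0,1],[0,0,0,0,0,0,1],[0,-0.3,0,0,0,0,1],[0,-0.5,0,0,0,0,1],[0,-0.7,0,0,0,0,1],[0,-0.5,0,0,0,0,1],[0,0,0,0,0,0,1]]]';python3 -c "
from h import *
i=grab('scene','s10');crop(i,180,80,160,120,5,'c17')
go(.5478,.1115,.15,1.8)"
```

```text
t: 12.15
position: [0.4964, 0.3484, 0.0799]
tcp_rot: [[-0.145, -0.0, 0.989], [-0.989, -0.0, -0.145], [0.0, -1.0, -0.0]]
contact_force: [-0.2, -0.2, 1.6]
opening: 0.0137
t: 12.85
position: [0.4976, 0.3491, 0.1632]
tcp_rot: [[-0.145, 0.004, 0.989], [-0.989, 0.003, -0.145], [-0.003, -1.0, 0.003]]
contact_force: [0.1, 0.2, -1.2]
opening: 0.0143
t12.9 pos [497.  348.7 161.5] h -8.32 open 13.9 F [ 0.8  0.  -1.3] tilt [-0.0018  0.0021]
 turn_y units -0.225  shift units x,y,z [5.967 0.287 1.084]
```

View pics/c17.png

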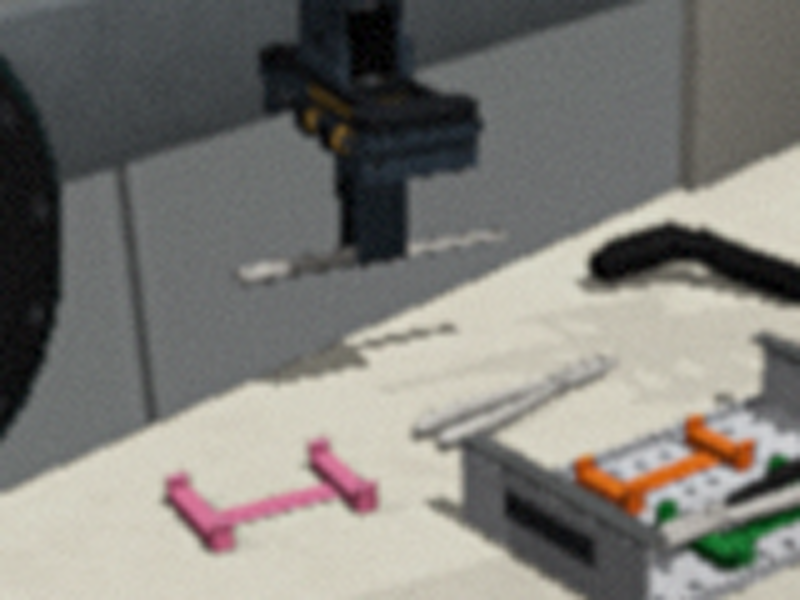

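```bash
python3 - <<'E'
from h import *
f=lambda a:[((x+.5)/5-.5+180,(y+.5)/5-.5+80) for x,y in a]
P=plane("scene",f([(238,275),(506,236)]),.087)*1000;print(P.round(1),P.mean(0),np.linalg.norm(P[1]-P[0]))
E
python3 -m pendant '[[[0,-0.3,0,0,-0.112,0,1],[0,-0.3,0,0,-0.113,0,1],[0.6,0,0.1,0,0,0,1],[0.8,0,0.2,0,0,0,1],[0.9,0,0.2,0,0,0,1],[0.9,0,0.2,0,0,0,1],[0.9,0,0.2,0,0,0,1],[0.8,0,0.15,0,0,0,1]]]'; python3 -m pendant '[[[0.7,0,0,0,0,0,1],[0.35,0.3,0,0,0,0,1],[0,0.3,0,0,0,0,1],[0,0,0,0,0,0,1],[0,0,0,0,0,0,1]]]';python3 -c "
from h import *
i=grab('scene','s11');crop(i,240,100,130,100,6,'c18')
go(.5478,.1115,.15,1.8)"
```

```text
[[405.3 367.5  87. ]
 [584.1 324.3  87. ]] [494.69403731 345.8761327   87.        ] 183.98753173090284
t: 13.7
position: [0.5443, 0.152, 0.1829]
tcp_rot: [[0.031, -0.001, 1.0], [-1.0, -0.0, 0.031], [0.0, -1.0, -0.001]]
contact_force: [1.2, 0.3, -0.4]
opening: 0.0139
t: 14.2
position: [0.5455, 0.1127, 0.159]
tcp_rot: [[0.032, -0.001, 0.999], [-0.999, -0.0, 0.032], [0.0, -1.0, -0.001]]
contact_force: [0.0, 0.1, -0.8]
opening: 0.0139
t14.2 pos [545.8 112.8 159.5] h 1.86 open 14.1 F [ 0.4  1.  -0.8] tilt [-0.     -0.0006]
 turn_y units 0.001  shift units x,y,z [0.033 0.237 0.05 ]
```

View pics/c18.png

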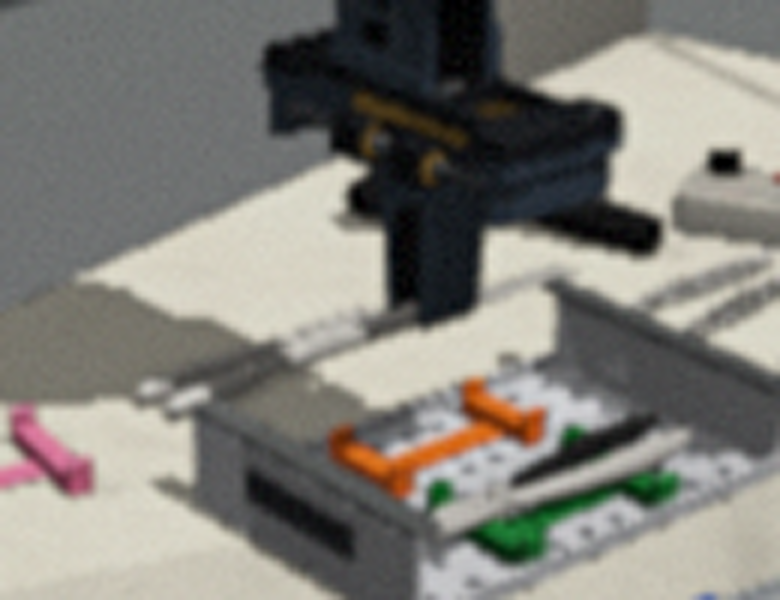

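```bash
python3 -m pendant '[[[0.03,0.3,0.05,0,0,0,1],[0,0.4,0,0,0,0,1],[0,0.4,0,0,0,0,1],[0,0.3,0,0,0,0,1],[0,0.14,0,0,0,0,1],[0,0,0,0,0,0,1],[0,0,0,0,0,0,1]]]';python3 -c "
from h import *
i=grab('scene','s12');crop(i,240,100,130,100,6,'c19')
go(.5474,.1115,.0955,1.8)"
```

```text
t: 14.95
position: [0.5481, 0.1107, 0.0983]
tcp_rot: [[0.032, 0.0, 1.0], [-1.0, 0.0, 0.032], [-0.0, -1.0, 0.0]]
contact_force: [-0.2, -0.2, -0.4]
opening: 0.0142
t15.0 pos [548.3 110.7  98.6] h 1.80 open 13.7 F [ 1.5 -0.1 -0.8] tilt [-0.0001  0.0007]
 turn_y units 0.000  shift units x,y,z [-0.021  0.078 -0.021]
```

View pics/c19.png

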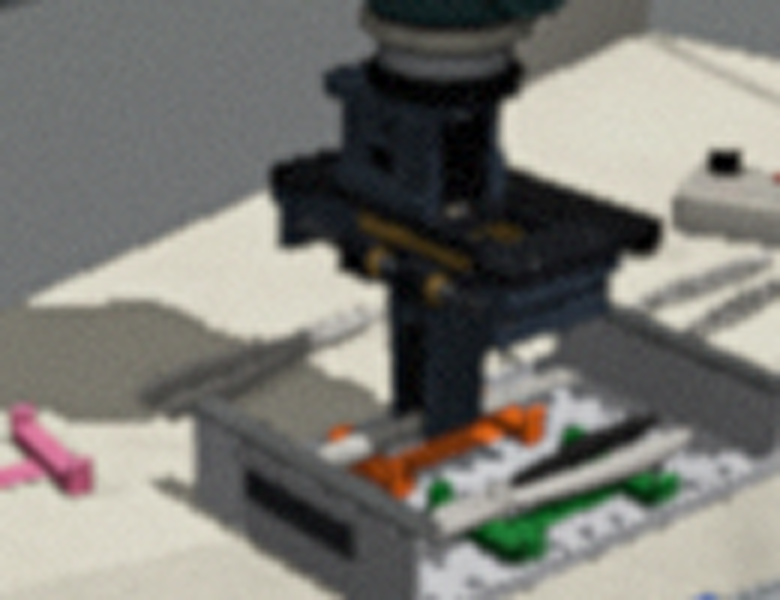

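```bash
python3 -m pendant '[[[-0.02,0.07,-0.02,0,0,0,1],[0,0,0,0,0,0,1],[0,0,0,0,0,0,0.62],[0,0,0,0,0,0,0.62],[0,0,0,0,0,0,0.62],[0,0,0,0,0,0,0.62],[0,0,0,0,0,0,0.62]]]';python3 -m pendant '[[[0,-0.2,0,0,0,0,0.62],[0,-0.5,0,0,0,0,0.62],[0,-0.8,0,0,0,0,0.62],[0,-0.8,0,0,0,0,0.62],[0,-0.6,0,0,0,0,0.5],[0,0,0,0,0,0,0.5]]]';python3 -c "
from h import *
i=grab('scene','s13');crop(i,240,100,130,100,6,'c20')
go(.5585,-.166,.2,-5.6)"
```

```text
t: 15.7
position: [0.5472, 0.1114, 0.0955]
tcp_rot: [[0.032, 0.0, 1.0], [-1.0, 0.0, 0.032], [-0.0, -1.0, 0.0]]
contact_force: [-0.6, -0.3, 0.6]
opening: 0.0346
t: 16.3
position: [0.5486, 0.1117, 0.2152]
tcp_rot: [[0.032, 0.005, 0.999], [-1.0, 0.001, 0.032], [-0.001, -1.0, 0.005]]
contact_force: [-0.2, 0.3, 0.3]
opening: 0.0447
t16.4 pos [547.8 111.5 213.3] h 1.81 open 45.4 F [ 0.5  0.2 -0.4] tilt [-0.0004  0.0032]
 turn_y units 0.165  shift units x,y,z [6.88  0.334 0.943]
```

View pics/c20.png

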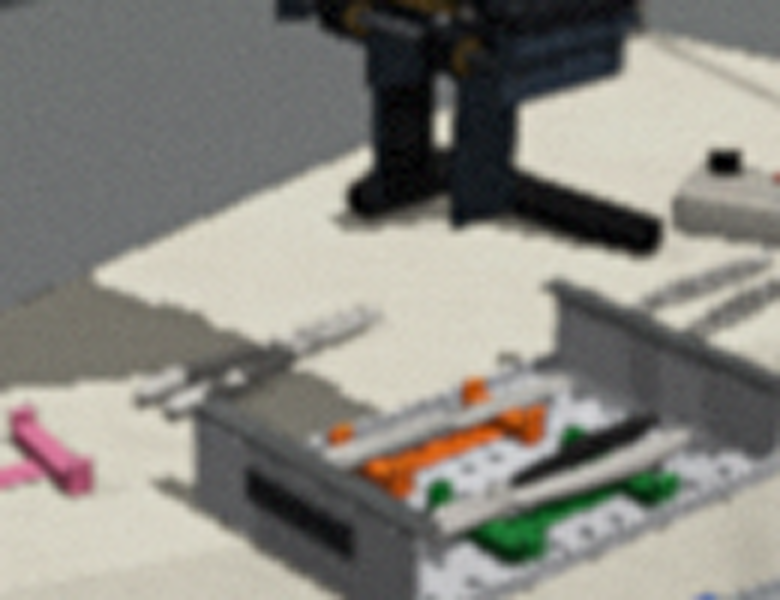

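```bash
python3 -m pendant '[[[-0.6,0,-0.3,0,0,0,0.5],[-0.9,0,-0.5,0,0,0,0.5],[-0.9,0,-0.5,0,0,0,0.5],[-0.9,0,-0.4,0,0,0,0.5],[-0.9,0,0,0,0,0,0.5],[-0.9,0,0,0,0,0,0.5],[-0.9,0,0,0,0,0,0.5],[0,0,0,0,0,0,0.5]]]';python3 -c "
from h import *
import time
i=grab('top','t14');crop(i,235,120,80,110,7,'c21');crop(i,315,120,80,100,7,'c22')
go(.5585,-.166,.2,-5.6)"
```

```text
t: 17.15
position: [0.4711, 0.3522, 0.2107]
tcp_rot: [[0.034, -0.0, 0.999], [-0.999, 0.0, 0.034], [-0.0, -1.0, -0.0]]
contact_force: [-0.9, -0.2, 0.4]
opening: 0.046
t17.2 pos [470.9 350.4 210.4] h 1.94 open 45.4 F [-0.2 -0.6 -0.7] tilt [ 0.0007 -0.0011]
 turn_y units 0.168  shift units x,y,z [12.635  0.26   3.439]
```

View pics/c21.png

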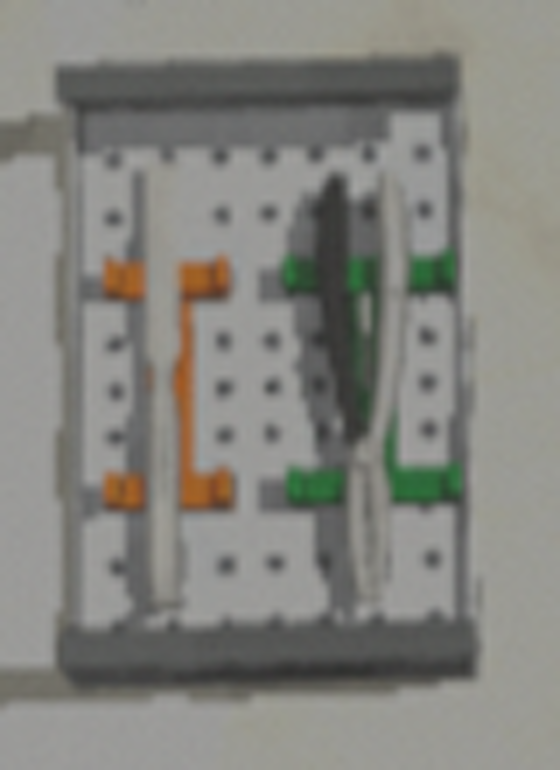

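View pics/c22.png

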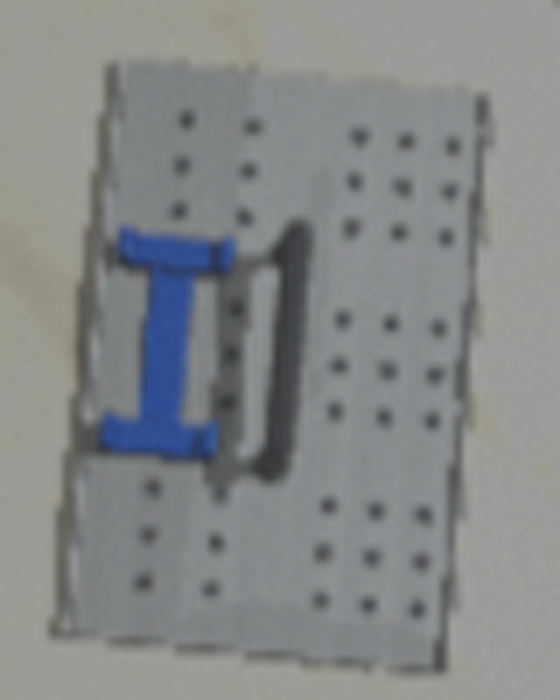

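Run:
```python
from h import *
f=lambda a,ox:[((x+.5)/7-.5+ox,(y+.5)/7-.5+120) for x,y in a]
P=lambda l,a,z,ox:(lambda Q:print(l,Q.round(1).tolist(),Q.mean(0).round(1)))(plane("top",f(a,ox),z)[:,:2]*1000)
P("chisel",[(162,165),(166,607)],.021,235)
P("orange far-sad far edge, near-sad far top edge",[(168,258),(170,472)],.022,235)
P("ledge far outer, near outer",[(58,66),(460,55),(60,630),(472,624)],.055,235)
P("ledge inner far / outer near",[(60,103),(460,96),(60,680),(475,675)],.055,235)
P("insert",[(112,60),(487,92),(443,670),(55,635)],.007,315)
P("handle",[(299,222),(272,479)],.041,315)
```

```text
chisel [[640.6, 115.4], [453.7, 109.3]] [547.1 112.4]
orange far-sad far edge, near-sad far top edge [[600.2, 111.9], [509.6, 108.9]] [554.9 110.4]
ledge far outer, near outer [[671.4, 154.9], [677.3, -8.8], [438.1, 147.2], [441.3, -15.5]] [557.   69.5]
ledge inner far / outer near [[655.6, 153.6], [659.8, -8.9], [418.2, 146.6], [420.9, -16.8]] [538.6  68.6]
insert [[692.7, -97.6], [679.5, -256.3], [431.7, -232.4], [445.5, -73.4]] [ 562.3 -164.9]
handle [[611.7, -172.4], [503.9, -160.1]] [ 557.8 -166.2]
```

```bash
python3 -m pendant '[[[0,0,0,0,0.168,0,0.5],[0.6,0,0.3,0,0,0,0.5],[0.9,0,0.4,0,0,0,0.5],[0.9,0,0.4,0,0,0,0.5],[0.9,0,0.4,0,0,0,0.5],[0.9,0,0.4,0,0,0,0.5],[0.9,0,0.4,0,0,0,0.5],[0.9,0,0.4,0,0,0,0.5]]]';python3 -m pendant '[[[0.9,0,0.3,0,0,0,0.5],[0.9,0,0.2,0,0,0,0.5],[0.9,0,0.2,0,0,0,0.5],[0.9,0,0,0,0,0,0.5],[0.9,0,0,0,0,0,0.5],[0.9,0,0,0,0,0,0.5],[0.9,0,0,0,0,0,0.5],[0.4,0.3,0,0,0,0,0.5]]]';python3 -c "
from h import *
go(.560,-.166,.15,-5.6)"
```

```text
t: 18.0
position: [0.5544, 0.0969, 0.2108]
tcp_rot: [[-0.101, -0.001, 0.995], [-0.995, -0.0, -0.101], [0.0, -1.0, -0.001]]
contact_force: [0.7, 0.4, -0.1]
opening: 0.0459
t: 18.8
position: [0.5553, -0.173, 0.1997]
tcp_rot: [[-0.103, 0.001, 0.995], [-0.995, -0.001, -0.103], [0.001, -1.0, 0.001]]
contact_force: [0.9, 0.4, -0.5]
opening: 0.0457
t18.8 pos [ 555.3 -173.   199.7] h -5.89 open 45.7 F [ 0.9  0.4 -0.5] tilt [0.0005 0.0013]
 turn_y units -0.006  shift units x,y,z [-0.185  1.243  0.099]
```

```bash
python3 -m pendant '[[[-0.1,0.4,0.1,0,0,0,0.5],[0,0.4,0,0,0,0,0.5],[0,0.4,0,0,0,0,0.5],[0,0,0,0,0,0,0.5],[0,0,0,0,0,0,0.5]]]';python3 -c "
from h import *
go(.560,-.166,.099,-5.6)
i=grab('scene','s15');crop(i,310,120,160,120,5,'c23')"
```

```text
t: 19.3
position: [0.5602, -0.1655, 0.1508]
tcp_rot: [[-0.099, -0.001, 0.995], [-0.995, 0.0, -0.099], [-0.0, -1.0, -0.001]]
contact_force: [-0.5, -0.5, -0.0]
opening: 0.0452
t19.3 pos [ 560.2 -165.5  150.8] h -5.69 open 45.2 F [-0.5 -0.5 -0. ] tilt [-0.0003 -0.0013]
 turn_y units -0.002  shift units x,y,z [ 0.012  1.295 -0.004]
```

View pics/c23.png

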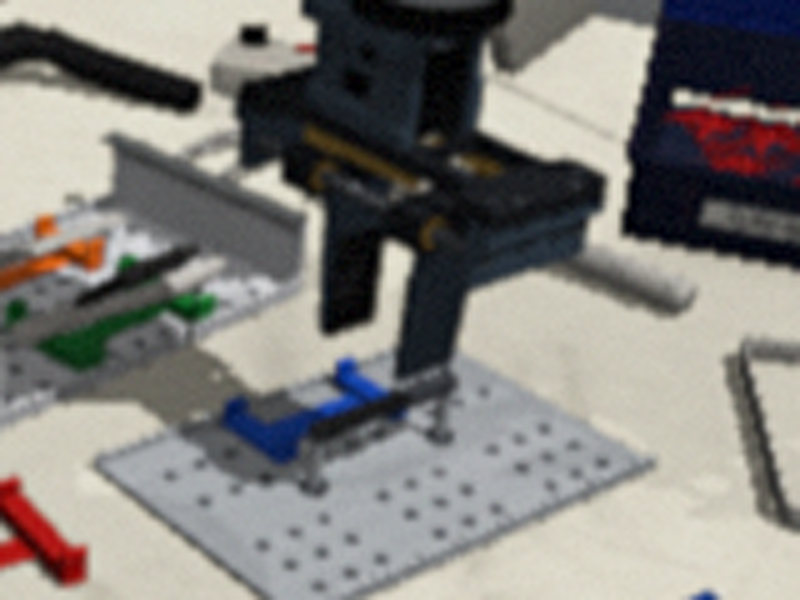

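```bash
python3 -m pendant '[[[0,0.4,0,0,0,0,0.5],[0,0.4,0,0,0,0,0.5],[0,0.4,0,0,0,0,0.5],[0,0.09,0,0,0,0,0.5],[0,0,0,0,0,0,0.5],[0,0,0,0,0,0,0.5]]]';python3 -c "
from h import *
go(.560,-.166,.099,-5.6)
i=grab('scene','s16');crop(i,310,120,160,120,5,'c24')"
```

```text
t: 19.95
position: [0.5605, -0.1664, 0.0999]
tcp_rot: [[-0.1, 0.0, 0.995], [-0.995, -0.0, -0.1], [0.0, -1.0, 0.0]]
contact_force: [0.8, -0.5, 1.2]
opening: 0.0458
t19.9 pos [ 560.5 -166.4   99.9] h -5.76 open 45.8 F [ 0.8 -0.5  1.2] tilt [0. 0.]
 turn_y units -0.003  shift units x,y,z [-0.009  0.023 -0.014]
```

View pics/c24.png

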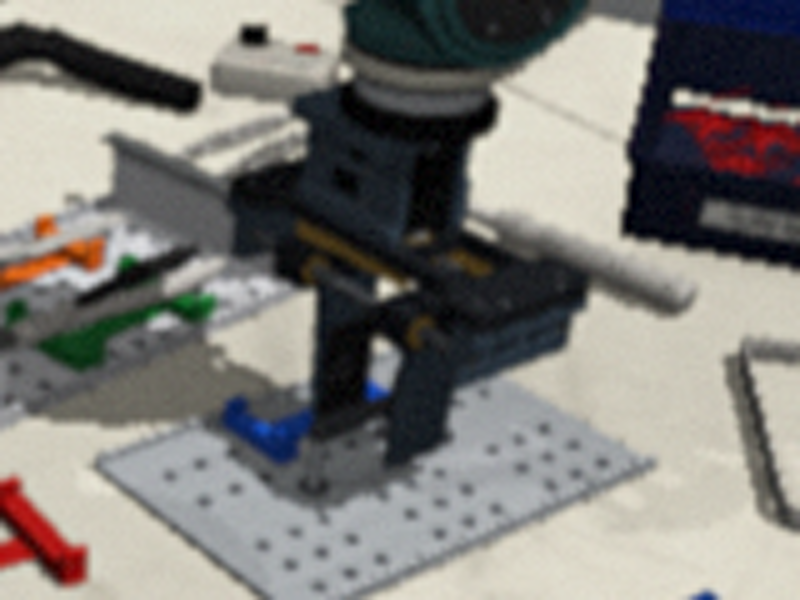

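```bash
python3 -m pendant '[[[0,0.02,0,0,0,0,1],[0,0,0,0,0,0,1],[0,0,0,0,0,0,1],[0,0,0,0,0,0,1],[0,0,0,0,0,0,1],[0,0,0,0,0,0,1],[0,0,0,0,0,0,1],[0,0,0,0,0,0,1]]]';python3 -m pendant '[[[0,0,0,0,0,0,1],[0,-0.2,0,0,0,0,1],[0,-0.4,0,0,0,0,1],[0,-0.6,0,0,0,0,1],[0,-0.7,0,0,0,0,1],[0,-0.7,0,0,0,0,1],[0,-0.4,0,0,0,0,1],[0,0,0,0,0,0,1]]]';python3 -c "
from h import *
i=grab('scene','s17');crop(i,310,80,160,120,5,'c25')
go(.549,.0694,.2215,1.75)"
```

```text
t: 20.8
position: [0.5605, -0.1664, 0.0992]
tcp_rot: [[-0.1, 0.0, 0.995], [-0.995, -0.0, -0.1], [0.0, -1.0, 0.0]]
contact_force: [-1.6, -2.4, 4.0]
opening: 0.011
t: 21.6
position: [0.5613, -0.1665, 0.2216]
tcp_rot: [[-0.1, 0.004, 0.995], [-0.995, -0.001, -0.1], [0.001, -1.0, 0.004]]
contact_force: [0.0, 0.4, -4.3]
opening: 0.0109
t21.6 pos [ 560.6 -166.3  219.8] h -5.75 open 11.3 F [-0.3 -0.3 -5.2] tilt [0.0003 0.0017]
 turn_y units -0.167  shift units x,y,z [-5.899 -0.042 -0.109]
```

View pics/c25.png

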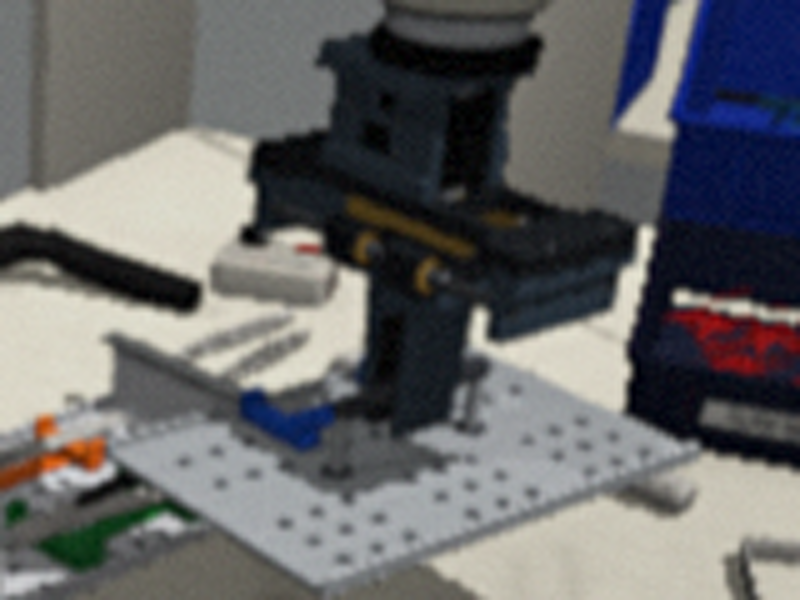

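Run:
```python
from h import *
f=lambda a:[((x+.5)/5-.5+310,(y+.5)/5-.5+80) for x,y in a]
P=plane("scene",f([(110,450),(322,590),(700,448)]),.1206+.007)[:,:2]*1000
print(P.round(1).tolist(),(P[0]+P[2])/2)
```

```text
[[446.9, -79.0], [429.0, -234.0], [682.4, -256.0]] [ 564.67089544 -167.50678043]
```

```bash
python3 -m pendant '[[[0,0,0,0,-0.083,0,1],[0,0,0,0,-0.083,0,1],[-0.4,0,0,0,0,0,1],[-0.7,0,0,0,0,0,1],[-0.7,0,0,0,0,0,1],[-0.7,0,0,0,0,0,1],[-0.7,0,0,0,0,0,1],[-0.7,0,0,0,0,0,1]]]';python3 -m pendant '[[[-0.7,0,-0.1,0,0,0,1],[-0.7,0,-0.05,0,0,0,1],[-0.5,0,0,0,0,0,1],[-0.1,0.3,0,0,0,0,1],[0,0.4,0,0,0,0,1],[0,0.2,0,0,0,0,1],[0,0,0,0,0,0,1],[0,0,0,0,0,0,1]]]';python3 -c "
from h import *
i=grab('scene','s18');crop(i,250,80,160,120,5,'c26');i=grab('top','t18');crop(i,225,110,120,120,5,'c27')
go(.547,.0694,.1545,1.75)"
```

```text
t: 22.45
position: [0.5547, -0.0085, 0.2178]
tcp_rot: [[0.028, -0.002, 1.0], [-1.0, 0.0, 0.028], [-0.0, -1.0, -0.002]]
contact_force: [-0.6, -0.5, -4.4]
opening: 0.0113
t: 23.25
position: [0.5472, 0.0691, 0.1828]
tcp_rot: [[0.029, -0.001, 1.0], [-1.0, -0.0, 0.029], [0.0, -1.0, -0.001]]
contact_force: [0.4, -0.3, -4.7]
opening: 0.0114
t23.4 pos [547.5  69.2 183.4] h 1.68 open 11.4 F [ 0.4 -0.3 -3.9] tilt [-0.0001  0.0005]
 turn_y units -0.002  shift units x,y,z [-0.006  0.723 -0.013]
```

View pics/c26.png

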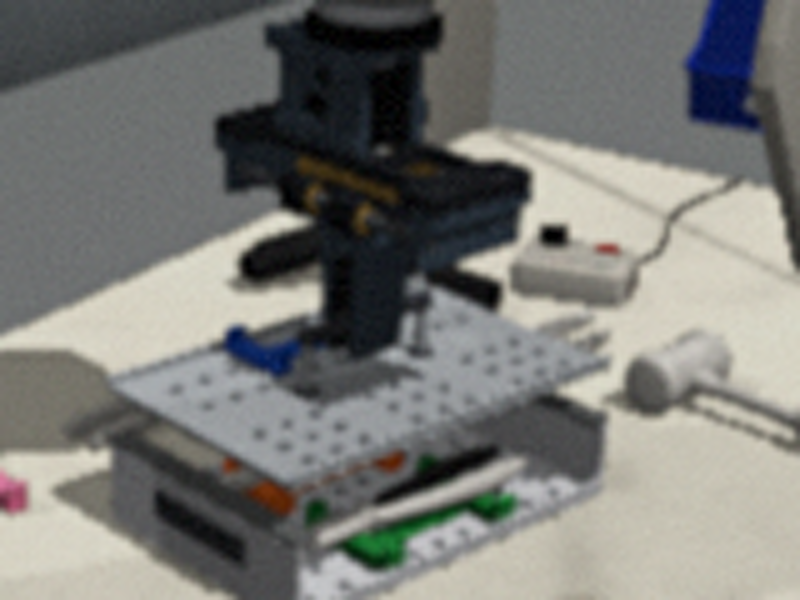

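View pics/c27.png

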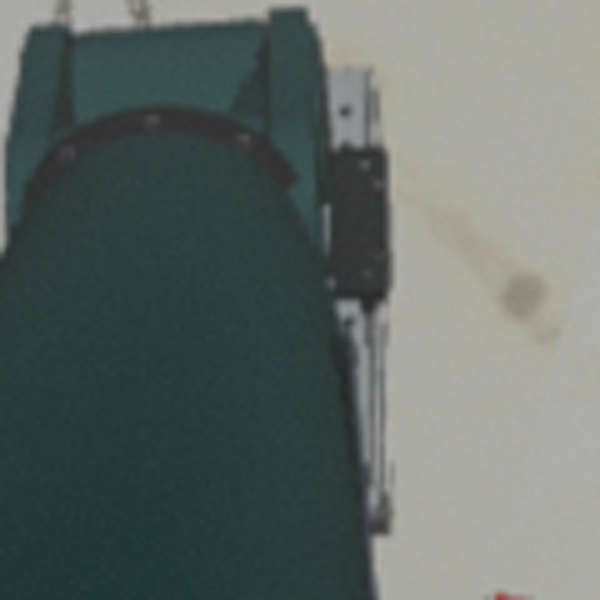

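Run:
```python
from h import *
f=lambda a:[((x+.5)/5-.5+250,(y+.5)/5-.5+80) for x,y in a]
P=plane("scene",f([(113,382),(293,490),(610,352)]),.0842+.007)[:,:2]*1000
print(P.round(1).tolist(),(P[0]+P[2])/2)
a=np.radians(1.75);c=np.array([549,69.4]);u=np.array([np.cos(a),np.sin(a)]);l=np.array([-u[1],u[0]])
print([ (c+s*125*u+t*80*l).round(1) for s,t in((-1,1),(-1,-1),(1,-1))])
# tray corners in scene0: 
i=cv2.imread('pics/scene0.png');crop(i,260,130,120,90,6.5,'c28')
```

```text
[[421.3, 139.4], [419.2, -23.6], [679.6, -2.2]] [550.43711203  68.5857979 ]
[array([421.6, 145.5]), array([426.5, -14.4]), array([676.4,  -6.7])]
```

View pics/c28.png

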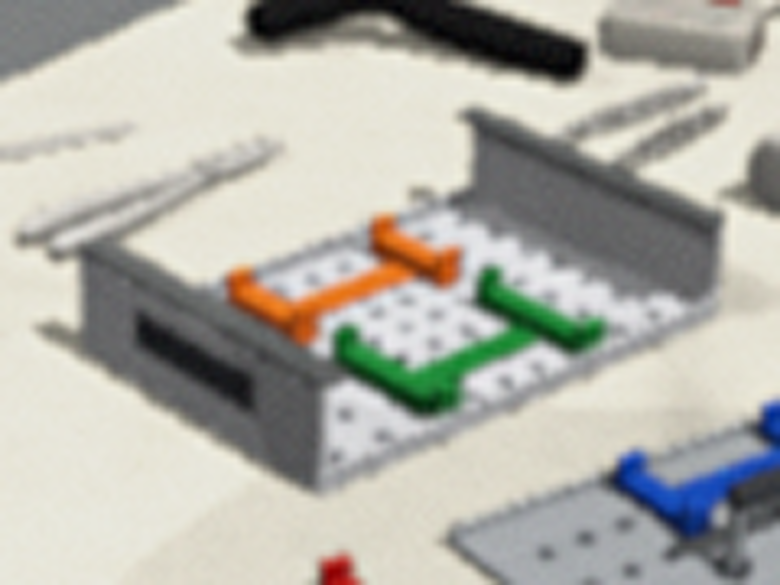

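```bash
python3 -m pendant '[[[0,0.3,0,0,0,0,1],[0,0.25,0,0,0,0,1],[0,0.1,0,0,0,0,1],[0,0,0,0,0,0,1],[0,0,0,0,0,0,1]]]';python3 -c "
from h import *
i=grab('scene','s19');crop(i,250,80,160,120,5,'c29')
go(.547,.0694,.1545,1.75)"
```

```text
t: 23.85
position: [0.5473, 0.0694, 0.1569]
tcp_rot: [[0.03, -0.0, 1.0], [-1.0, -0.0, 0.03], [0.0, -1.0, -0.0]]
contact_force: [0.7, 0.5, -4.4]
opening: 0.0112
t23.9 pos [547.4  69.4 157.1] h 1.72 open 11.0 F [-0.  -0.4 -4.9] tilt [-0.      0.0001]
 turn_y units -0.001  shift units x,y,z [-0.     0.066 -0.011]
```

View pics/c29.png

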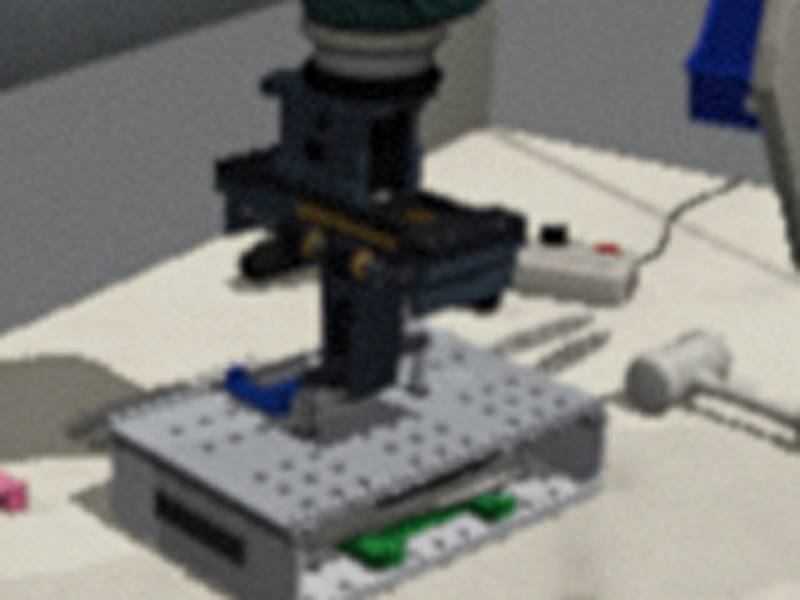

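```bash
python3 -m pendant '[[[0,0.04,0,0,0,0,1],[0,0.025,0,0,0,0,1],[0,0,0,0,0,0,1],[0,0,0,0,0,0,1]]]'; python3 -m pendant '[[[0,0,0,0,0,0,0.6],[0,0,0,0,0,0,0.6],[0,0,0,0,0,0,0.6],[0,0,0,0,0,0,0.6],[0,0,0,0,0,0,0.6],[0,0,0,0,0,0,0.6]]]'
```

```text
t: 24.3
position: [0.5473, 0.0694, 0.1545]
tcp_rot: [[0.03, 0.0, 1.0], [-1.0, 0.0, 0.03], [-0.0, -1.0, 0.0]]
contact_force: [-1.2, -0.8, -3.5]
opening: 0.0115
t: 24.9
position: [0.5473, 0.0694, 0.1545]
tcp_rot: [[0.03, 0.0, 1.0], [-1.0, 0.0, 0.03], [-0.0, -1.0, 0.0]]
contact_force: [-0.6, -0.3, 0.3]
opening: 0.0364
```

```bash
python3 -m pendant '[[[0,-0.2,0,0,0,0,0.6],[0,-0.5,0,0,0,0,0.6],[0,-0.7,0,0,0,0,0.6],[0,-0.6,0,0,0,0,0.6],[0,0,0,0,0,0,0.6]]]';python3 -c "
from h import *
i=grab('scene','s20');crop(i,250,80,160,120,5,'c30')
i=cv2.imread('pics/t14.png');crop(i,395,145,40,70,8,'c31')
go(.531,-.3405,.2,-5.5)"
```

```text
t: 25.4
position: [0.5488, 0.0695, 0.2381]
tcp_rot: [[0.03, 0.005, 1.0], [-1.0, 0.0, 0.03], [-0.0, -1.0, 0.005]]
contact_force: [0.5, 1.5, -0.5]
opening: 0.0367
t25.4 pos [548.   69.5 236.3] h 1.72 open 36.4 F [-0.4  0.1 -0.6] tilt [-0.0002  0.0032]
 turn_y units 0.160  shift units x,y,z [10.243  0.907  0.559]
```

View pics/c30.png

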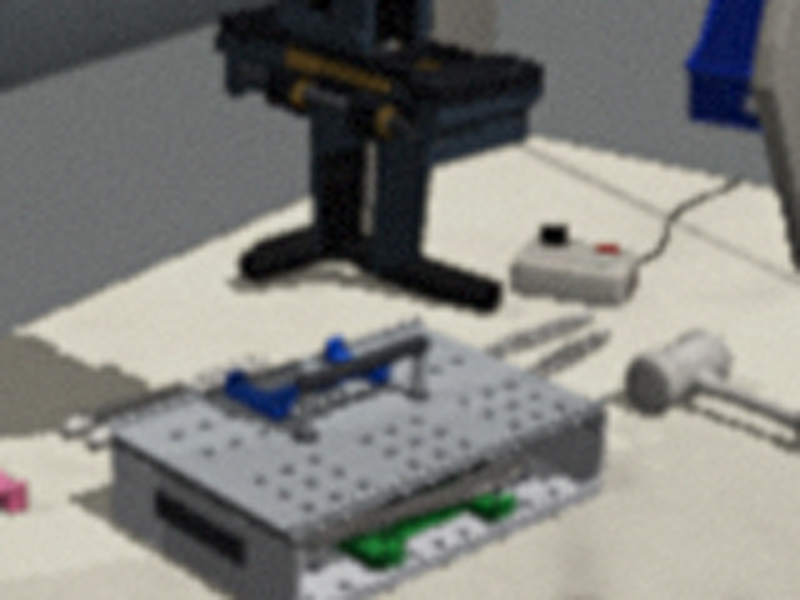

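View pics/c31.png

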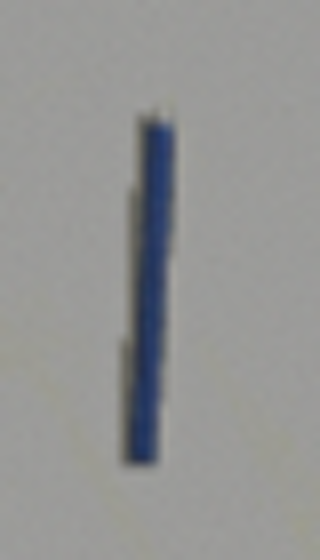

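```bash
python3 - <<'E'
from h import *
f=lambda a:[((x+.5)/8-.5+395,(y+.5)/8-.5+145) for x,y in a]
P=plane("top",f([(161,112),(141,466)]),.007)[:,:2]*1000
print(P,P.mean(0),np.linalg.norm(P[0]-P[1]),np.degrees(np.arctan2(*(P[0]-P[1])[::-1])))
E
python3 -m pendant '[[[0,0,0,0,0.08,0,0.6],[0.3,0,0,0,0.08,0,0.6],[0.8,0,0.1,0,0,0,0.6],[0.9,0,0.1,0,0,0,0.6],[0.9,0,0.1,0,0,0,0.6],[0.9,0,0.1,0,0,0,0.6],[0.9,0,0.1,0,0,0,0.6],[0.9,0,0,0,0,0,0.6]]]';python3 -m pendant '[[[0.9,0,0,0,0,0,0.6],[0.9,0,0,0,0,0,0.6],[0.9,0,0,0,0,0,0.6],[0.9,0.3,0,0,0,0,0.6],[0.9,0.5,0,0,0,0,0.6],[0.2,0.6,0,0,0,0,0.6],[0,0.5,0,0,0,0,0.6],[0,0,0,0,0,0,0.6]]]';python3 -c "
from h import *
i=grab('scene','s21');crop(i,360,160,140,110,5.5,'c32')
go(.531,-.3405,.081,-5.5)"
```

```text
[[ 600.69484253 -344.07155739]
 [ 468.54295532 -332.2098992 ]] [ 534.61889892 -338.1407283 ] 132.68315728355398 -5.128996797354201
t: 26.25
position: [0.5462, -0.157, 0.2337]
tcp_rot: [[-0.096, -0.001, 0.995], [-0.995, 0.0, -0.096], [-0.0, -1.0, -0.001]]
contact_force: [0.2, -0.1, 0.1]
opening: 0.0365
t: 27.05
position: [0.5268, -0.342, 0.155]
tcp_rot: [[-0.096, -0.004, 0.995], [-0.995, 0.003, -0.096], [-0.003, -1.0, -0.005]]
contact_force: [-0.7, 0.8, 0.5]
opening: 0.0367
t27.1 pos [ 527.6 -342.1  156.8] h -5.50 open 36.5 F [-1.1 -0.2 -0.4] tilt [-0.0018 -0.0031]
 turn_y units 0.000  shift units x,y,z [-0.048  1.895  0.08 ]
```

View pics/c32.png

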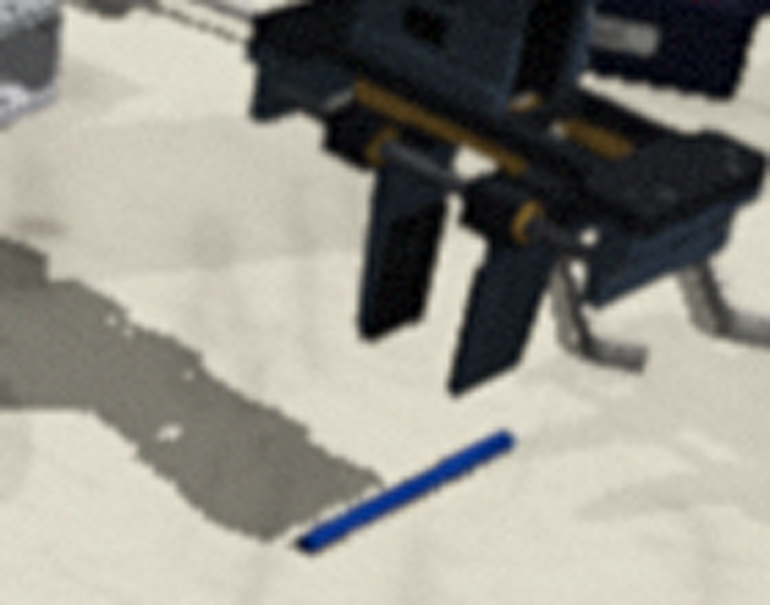

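```bash
python3 -m pendant '[[[-0.06,0.4,0.13,0,0,0,0.6],[0,0.5,0,0,0,0,0.6],[0,0.5,0,0,0,0,0.6],[0,0.35,0,0,0,0,0.6],[0,0.12,0,0,0,0,0.6],[0,0,0,0,0,0,0.6],[0,0,0,0,0,0,0.6]]]';python3 -c "
from h import *
i=grab('scene','s22');crop(i,360,160,140,110,5.5,'c33')
go(.533,-.340,.080,-5.5)"
```

```text
t: 27.8
position: [0.5345, -0.341, 0.0843]
tcp_rot: [[-0.095, 0.001, 0.995], [-0.995, -0.001, -0.095], [0.0, -1.0, 0.001]]
contact_force: [0.7, 0.1, -0.3]
opening: 0.0362
t27.9 pos [ 534.5 -341.1   84.5] h -5.48 open 36.1 F [-0.5  1.  -0.2] tilt [0.0006 0.0012]
 turn_y units 0.000  shift units x,y,z [-0.023  0.113 -0.04 ]
```

View pics/c33.png

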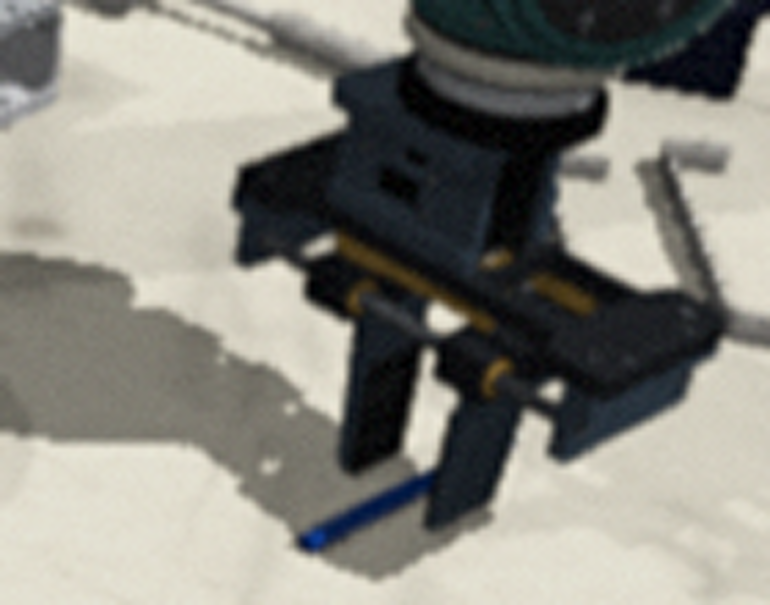

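```bash
python3 -m pendant '[[[0,0.1,-0.03,0,0,0,0.6],[0,0,0,0,0,0,0.6],[0,0,0,0,0,0,1],[0,0,0,0,0,0,1],[0,0,0,0,0,0,1],[0,0,0,0,0,0,1],[0,0,0,0,0,0,1],[0,0,0,0,0,0,1]]]';python3 -m pendant '[[[0,0,0,0,0,0,1],[0,-0.3,0,0,0,0,1],[0,-0.5,0,0,0,0,1],[0,-0.7,0,0,0,0,1],[0,-0.5,0,0,0,0,1],[0,0,0,0,0,0,1],[0,0,0,0,0,0,1]]]';python3 -c "
from h import *
i=grab('scene','s23');crop(i,360,140,140,110,5.5,'c34')
go(.549,.1174,.2,1.75)"
```

```text
t: 28.65
position: [0.5329, -0.3407, 0.0797]
tcp_rot: [[-0.096, 0.0, 0.995], [-0.995, -0.0, -0.096], [0.0, -1.0, 0.0]]
contact_force: [-0.3, -0.5, 2.0]
opening: 0.009
t: 29.35
position: [0.5329, -0.3407, 0.1602]
tcp_rot: [[-0.095, 0.001, 0.995], [-0.995, -0.001, -0.095], [0.0, -1.0, 0.001]]
contact_force: [-0.1, 0.8, -0.7]
opening: 0.0095
t29.4 pos [ 532.5 -340.5  159.4] h -5.48 open 9.5 F [-0.3 -0.2 -0.2] tilt [-0.0002 -0.0003]
 turn_y units -0.161  shift units x,y,z [-11.429  -1.015   0.761]
```

View pics/c34.png

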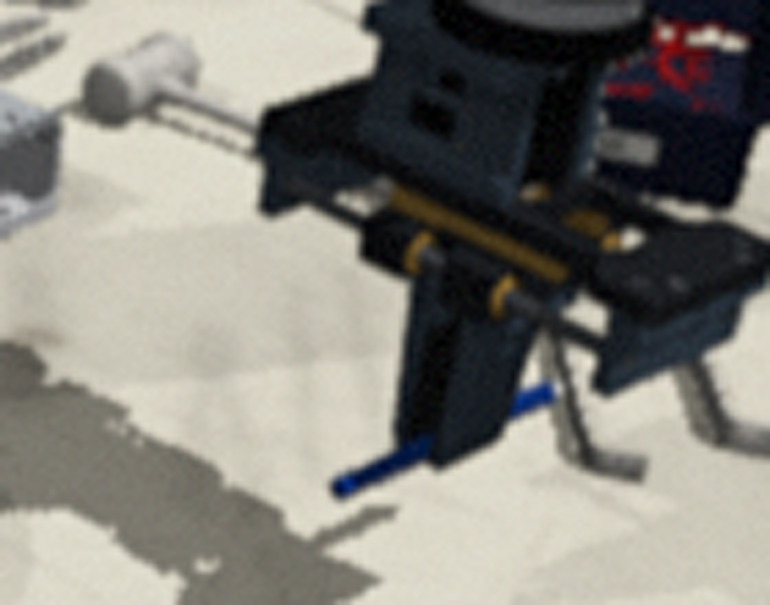

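Run:
```python
from h import *
f=lambda a,s,ox,oy:[((x+.5)/s-.5+ox,(y+.5)/s-.5+oy) for x,y in a]
P=plane("scene",f([(333,489),(556,388)],5.5,360,140),.085)*1000;print(P.round(1),P.mean(0).round(1),np.linalg.norm(P[0]-P[1]))
i=cv2.imread('pics/s23.png');crop(i,270,120,80,60,9,'c35')
```

```text
[[ 468.2 -333.6   85. ]
 [ 600.9 -346.9   85. ]] [ 534.5 -340.3   85. ] 133.40589867238228
```

View pics/c35.png

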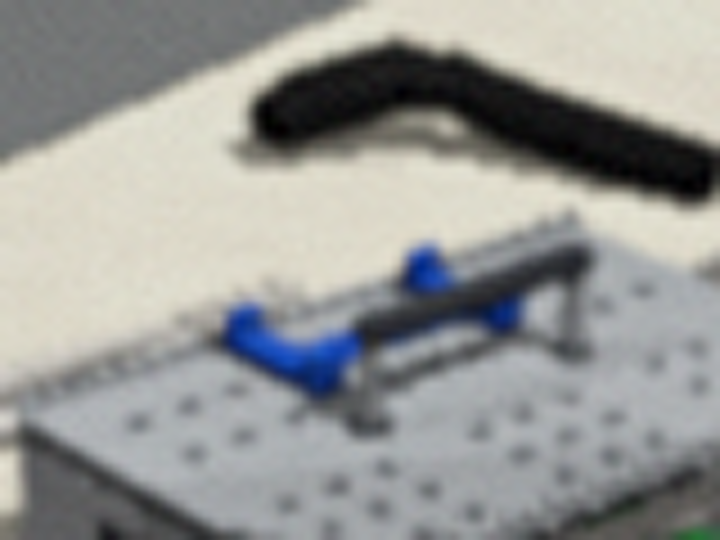

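Run:
```python
from h import *
f=lambda a,s,ox,oy:[((x+.5)/s-.5+ox,(y+.5)/s-.5+oy) for x,y in a]
P=plane("scene",f([(243,314),(425,255),(338,345)],9,270,120),.076)*1000;print(P.round(1),P[:2].mean(0).round(1))
P=plane("scene",f([(365,330),(585,262)],9,270,120),.098)*1000;print(P.round(1),P.mean(0))
```

```text
[[503.2 133.   76. ]
 [582.6 134.   76. ]
 [512.9  95.5  76. ]] [542.9 133.5  76. ]
[[496.3  62.4  98. ]
 [587.1  60.   98. ]] [541.71374748  61.17847257  98.        ]
```

```bash
python3 -m pendant '[[[0,-0.5,0,0,-0.081,0,1],[0,-0.6,0,0,-0.081,0,1],[-0.5,-0.5,0,0,0,0,1],[-0.8,0,0.1,0,0,0,1],[-0.9,0,0.2,0,0,0,1],[-0.9,0,0.2,0,0,0,1],[-0.9,0,0.1,0,0,0,1],[-0.9,0,0,0,0,0,1]]]';python3 -m pendant '[[[-0.9,0,0,0,0,0,1],[-0.9,0,0,0,0,0,1],[-0.9,0,0,0,0,0,1],[-0.9,0,0,0,0,0,1],[-0.9,0,0,0,0,0,1],[-0.9,0,0,0,0,0,1],[-0.8,0,0,0,0,0,1],[0,0,0,0,0,0,1]]]';python3 -c "
from h import *
go(.546,.118,.185,1.9)"
```

```text
t: 30.2
position: [0.5504, -0.1425, 0.2226]
tcp_rot: [[0.032, -0.001, 1.0], [-1.0, 0.0, 0.032], [-0.001, -1.0, -0.001]]
contact_force: [0.7, -0.3, -0.2]
opening: 0.0095
t: 31.0
position: [0.5421, 0.1065, 0.2226]
tcp_rot: [[0.034, -0.002, 0.999], [-0.999, 0.0, 0.034], [-0.0, -1.0, -0.002]]
contact_force: [0.1, -0.7, -0.0]
opening: 0.0096
t31.0 pos [542.1 106.5 222.6] h 1.96 open 9.6 F [ 0.1 -0.7 -0. ] tilt [-0.0001 -0.0016]
 turn_y units 0.001  shift units x,y,z [-0.283  0.941  0.106]
```

```bash
python3 -m pendant '[[[-0.18,0.2,0.1,0,0,0,1],[0,0.4,0,0,0,0,1],[0,0.3,0,0,0,0,1],[0,0,0,0,0,0,1],[0,0,0,0,0,0,1]]]';python3 -c "
from h import *
i=grab('scene','s24');crop(i,260,90,120,90,6.5,'c36')
go(.546,.118,.1485,1.9)"
```

```text
t: 31.5
position: [0.5463, 0.1106, 0.1869]
tcp_rot: [[0.031, -0.001, 1.0], [-1.0, -0.0, 0.031], [0.0, -1.0, -0.001]]
contact_force: [-0.5, 0.6, 1.2]
opening: 0.0091
t31.6 pos [546.6 110.7 187.5] h 1.77 open 9.5 F [-0.   0.1 -0.4] tilt [ 0.0001 -0.0004]
 turn_y units -0.003  shift units x,y,z [-0.182  0.975 -0.01 ]
```

View pics/c36.png

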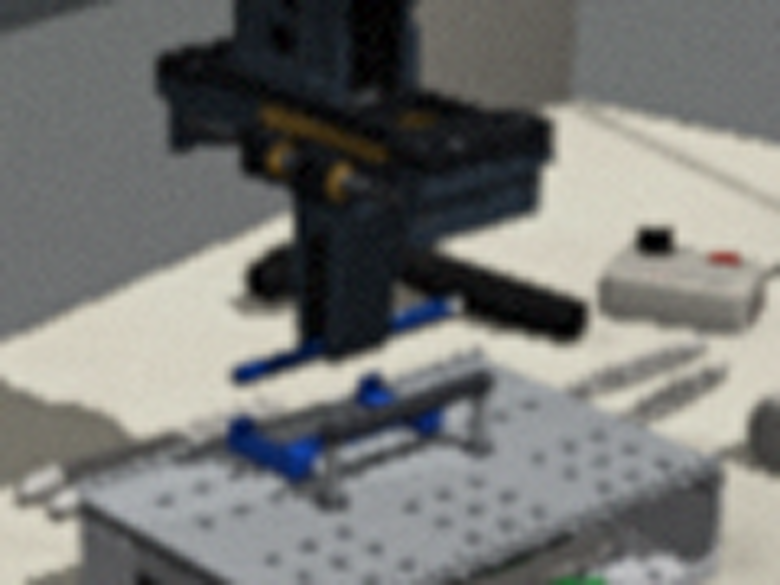

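Run:
```python
from h import *
f=lambda a,s=6.5,ox=260,oy=90:[((x+.5)/s-.5+ox,(y+.5)/s-.5+oy) for x,y in a]
P=plane("scene",f([(236,375),(455,302)]),.113)*1000;print("marker",P.round(1),P.mean(0).round(1))
P=plane("scene",f([(242,425),(373,383),(308,447),(430,408)]),.076)*1000;print("lips L near far, R near far",P.round(1),P.mean(0).round(1))
P=plane("scene",f([(330,425),(485,380)]),.094)*1000;print("handle",P.round(1),P.mean(0))
```

```text
marker [[481.6 108.3 113. ]
 [616.  114.8 113. ]] [548.8 111.5 113. ]
lips L near far, R near far [[501.6 129.6  76. ]
 [580.  130.1  76. ]
 [510.6  93.3  76. ]
 [582.4  92.3  76. ]] [543.6 111.4  76. ]
handle [[507.9  75.3  94. ]
 [595.8  70.7  94. ]] [551.87933208  72.99426646  94.        ]
```

```bash
python3 -m pendant '[[[-0.17,0,-0.05,0,0,0,1],[0,0.35,0,0,0,0,1],[0,0.35,0,0,0,0,1],[0,0.15,0,0,0,0,1],[0,0,0,0,0,0,1],[0,0,0,0,0,0,1]]]';python3 -c "
from h import *
i=grab('scene','s25');crop(i,270,110,80,60,9.5,'c37')
go(.5445,.1175,.1485,1.9)"
```

```text
t: 32.15
position: [0.5443, 0.1179, 0.1534]
tcp_rot: [[0.031, -0.001, 1.0], [-1.0, -0.0, 0.031], [0.0, -1.0, -0.001]]
contact_force: [-0.5, 0.2, -0.2]
opening: 0.0093
t32.2 pos [544.5 117.9 153.7] h 1.81 open 9.3 F [ 1.3 -0.  -0.8] tilt [-0.      0.0001]
 turn_y units -0.002  shift units x,y,z [ 0.01   0.131 -0.   ]
```

View pics/c37.png

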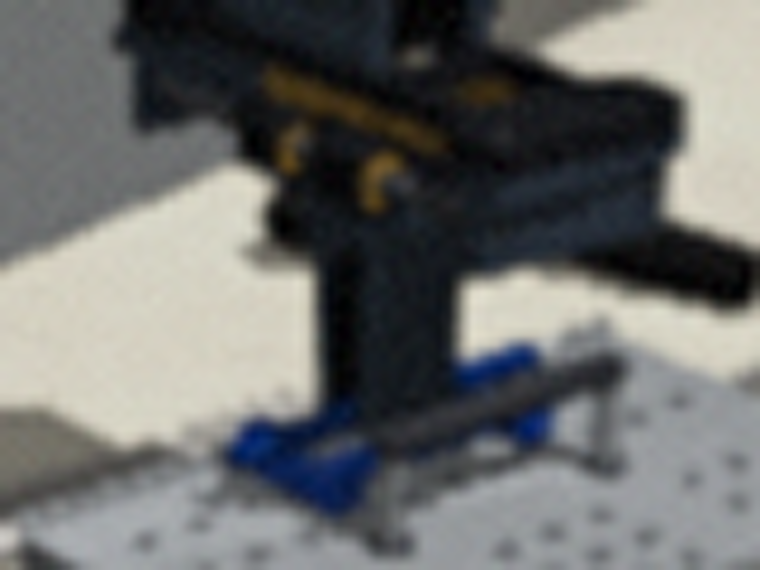

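```bash
python3 -m pendant '[[[0,0.1,0,0,0,0,1],[0,0.02,0,0,0,0,1],[0,0,0,0,0,0,1],[0,0,0,0,0,0,1]]]';python3 -m pendant '[[[0,0,0,0,0,0,0.7],[0,0,0,0,0,0,0.7],[0,0,0,0,0,0,0.7],[0,0,0,0,0,0,0.7],[0,0,0,0,0,0,0.7]]]';python3 -m pendant '[[[0,-0.2,0,0,0,0,0.7],[0,-0.5,0,0,0,0,0.7],[0,-0.8,0,0,0,0,0.7],[0,-0.6,0,0,0,0,0.7],[0,0,0,0,0,0,0.7]]]';python3 -c "
from h import *
i=grab('scene','s26');crop(i,270,110,80,60,9.5,'c38')"
```

```text
t: 32.6
position: [0.5444, 0.1179, 0.1489]
tcp_rot: [[0.032, 0.0, 1.0], [-1.0, 0.0, 0.032], [-0.0, -1.0, 0.0]]
contact_force: [0.1, 0.3, 0.4]
opening: 0.0097
t: 33.1
position: [0.5444, 0.1179, 0.1489]
tcp_rot: [[0.032, 0.0, 1.0], [-1.0, 0.0, 0.032], [-0.0, -1.0, 0.0]]
contact_force: [0.4, 0.0, 1.0]
opening: 0.0274
t: 33.6
position: [0.5459, 0.1182, 0.2366]
tcp_rot: [[0.032, 0.005, 0.999], [-1.0, 0.001, 0.032], [-0.001, -1.0, 0.005]]
contact_force: [-0.3, -0.0, -0.1]
opening: 0.0273
```

View pics/c38.png

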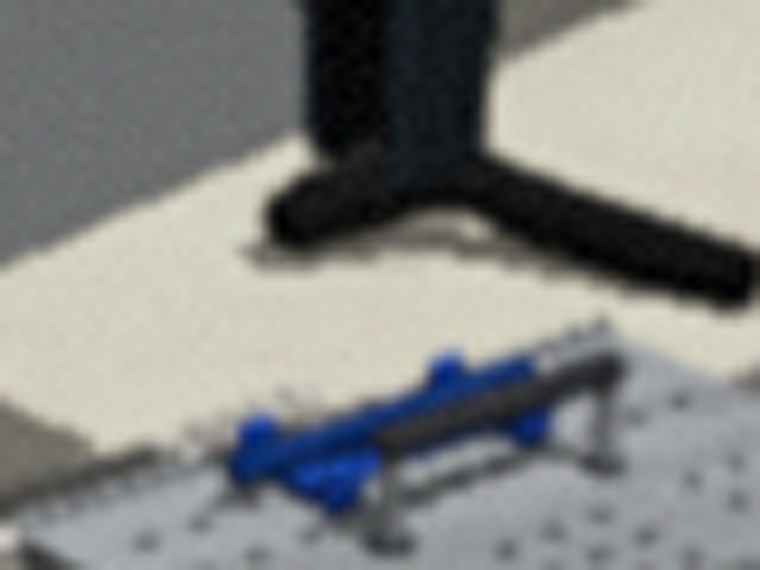

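Marker lies between the lips. I'll move the arm left for a clear top view.

```bash
python3 -m pendant '[[[-0.6,0,-0.3,0,0,0,0.7],[-0.9,0,-0.5,0,0,0,0.7],[-0.9,0,-0.5,0,0,0,0.7],[-0.9,0,-0.4,0,0,0,0.7],[-0.9,0,0,0,0,0,0.7],[-0.9,0,0,0,0,0,0.7],[-0.9,0,0,0,0,0,0.7],[0,0,0,0,0,0,0.7]]]';python3 -c "
from h import *
i=grab('top','t27');crop(i,225,110,100,125,6,'c39')"
```

```text
t: 34.45
position: [0.4683, 0.3587, 0.2321]
tcp_rot: [[0.034, -0.0, 0.999], [-0.999, 0.0, 0.034], [-0.0, -1.0, -0.0]]
contact_force: [0.0, -0.7, 0.1]
opening: 0.0271
```

View pics/c39.png

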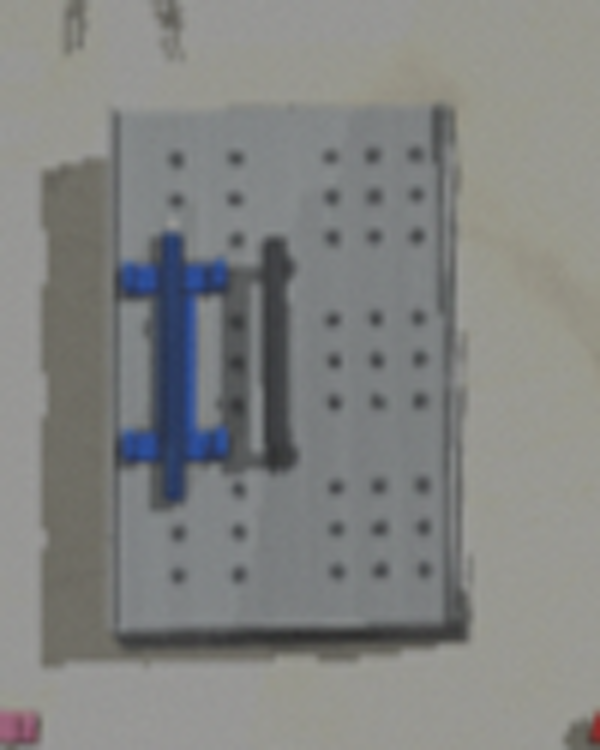

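View pics/t27.png

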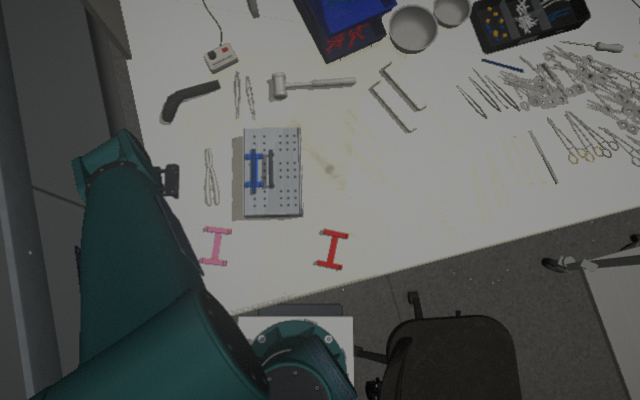

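Run:
```python
from h import *
f=lambda a,s=6,ox=225,oy=110:[((x+.5)/s-.5+ox,(y+.5)/s-.5+oy) for x,y in a]
P=lambda l,a,z:(lambda Q:print(l,Q.round(1).tolist(),Q.mean(0).round(1)))(plane("top",f(a),z)[:,:2]*1000)
P("insert",[(113,110),(447,106),(452,628),(117,634)],.062)
P("marker incl tip",[(172,225),(174,503)],.074)
P("saddle far edges (far,near)",[(172,260),(174,427)],.072)
P("saddle near edges",[(172,297),(174,463)],.070)
P("lips L,R",[(121,275),(229,275),(121,445),(229,445)],.075)
P("handle",[(274,238),(278,470)],.096)
print(telemetry.observe()["t"])
```

```text
insert [[672.2, 152.4], [675.3, -5.5], [424.6, -10.0], [421.1, 143.2]] [548.3  70. ]
marker incl tip [[612.1, 121.6], [479.9, 117.3]] [546.  119.5]
saddle far edges (far,near) [[595.8, 121.4], [516.1, 118.5]] [555.9 120. ]
saddle near edges [[578.5, 121.2], [499.6, 118.3]] [539.  119.8]
lips L,R [[587.5, 144.5], [587.8, 94.5], [506.8, 142.1], [507.0, 92.7]] [547.3 118.5]
handle [[599.4, 72.2], [490.8, 68.3]] [545.1  70.3]
34.5
```

```bash
python3 -c "
from bench import workorder
print(workorder.hand_in())"
```

```text
the job is handed in; nothing more can be done
None
```

The tray is packed in the order asked, and I handed the job in at about 34.5 s with the gripper clear of everything. The black-handled nipper is in the green cradle, the chisel in the orange, the insert on the end walls, and the marker in the blue cradle.

Last checks from the camera pictures, with the instruments compared to their cradles and the insert to the tray:

| Item | Offset from centre |
|---|---|
| Nipper | about 3.5 mm lengthwise, toward the robot |
| Chisel | about 1 mm lengthwise, 1–2 mm sideways |
| Insert | within 1 mm, heading within about 0.5° of the tray's, both ends over the end-wall ledges |
| Marker | within about 1.5 mm lengthwise and 1 mm sideways |

- **Views that disagreed:** the top and scene views differed by 2–7 mm on the nipper and, before the marker was placed, on the blue cradle. For the nipper the table gives the top view; the scene view, taken just before release, put it about 3 mm the other way. The later top view agreed with where I had set the blue cradle from the arm's own position.
- **Not re-checked:** the nipper and chisel are hidden under the insert, so their figures date from just before it was laid.
- **Left alone:** the plain nipper and the other bystanders look unmoved in the last picture. The highest force in the readings I took was about 5 N at the wrist.

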